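# Wedge the bead tray level, then tip the rinsed beads into it

### The arm

A 7-joint arm with a two-finger parallel gripper is mounted at the origin on the work surface. World frame = base frame: x ahead of the robot, y to its left, z up, the work surface at z = 0. Lengths are in m, angles in rad, forces in N, time in s.
With the tool pointing down it reaches from about 0.4 to 0.875 m from the base axis. Payload 19.3 kg.
Tool frame: the origin (TCP) lies at the very end of the fingers, on their centre line; the grasp point (between the pads) lies 19 mm behind it; z points along the fingers, y is the direction in which the jaws open and shut (so a half turn about z gives the same grasp; the last joint's range is limited). The gripper opens to 85 mm and grips with 20 to 120 N. Pads are 22 mm wide; open, the fingers measure 114 mm over their backs; the gripper's body (76 mm by 85 mm) begins 54 mm behind the grasp point. The pads swing forward as they close: fully open they stand 13 mm farther back than shut.
Start: joints at [-1.356, 0.521, -0.036, 1.599, 0.021, 1.021, -0.113], TCP at [0.176, 0.6, 0.231] pointing down, gripper open.
Joint ranges: [-2.91, 2.91], [-0.3, 2.13], [-1.5, 1.42], [0.17, 2.43], [-1.26, 4.41], [0.16, 1.93], [-2.52, 2.52]. Speed limits (rad/s): [1.89, 1.89, 2.39, 2.39, 3.01, 3.01, 3.01].

### API

Orientations are given as [roll, pitch, yaw] about the fixed x, y, z axes, in that order (R = Rz(yaw) Ry(pitch) Rx(roll)).
In Python, from workcell import bot, viewer gives the robot as it stands.
- The arm moves only by the shell command python3 -m creep 'ROWS' [FORCE]. ROWS is JSON, a list of rows, each an object of numbers: "rx", "ry", "rz": the turn, a rotation vector about the tool's x, y, z in degrees; "tx", "ty", "tz": the shift along the tool's x, y, z in mm; "hand": the closure, from -1 (fully open) to 1 (shut), so that 0 is half open. In form: [{"rx": .., "ry": .., "rz": .., "tx": .., "ty": .., "tz": .., "hand": ..}, ...]. A call has 1 to 8 rows; each row is the pose to reach, as a shift and turn from the pose commanded when the call began, along the tool's axes at that moment; what a row does not reach only later rows make up. A row lasts 1/10 s, in which the tool goes at most 50 mm and 8.59 degrees, less where a joint would pass 70% of its speed; a pose out of reach is approached as far as the arm can. A call with a gripper value outside its range is refused whole. The fingers move at their own pace and stop on an object; FORCE is the grip in N (left out, the last holds). Time passes only in rows, so rows that repeat a pose let the fingers close. It gives the time, the measured TCP pose, the force and the opening at its end, in the units of the state.
- bot.observe(): the state, without advancing time (a new reading comes with each control period).
- viewer.grab_frame(name): name is "side" or "top"; returns a dict with "pixels" (480x640x3 uint8, blue, green, red), "vertical_fov" (degrees; the focal length in pixels is half the picture's height over the tangent of half this angle, whatever the lens; pixels are square), "cx", "cy" (the principal point, pixels), "distortion" ([k1, k2, p1, p2, k3] as OpenCV has them; the pictures are not rectified), "rvec" (rotation vector, rad) and "tvec" (3), from world to camera coordinates, as OpenCV has them. Camera axes: x right, y down, z forward; pixel columns grow to the right and rows downward; lengths in m; the calibration is good to about 2 mm. A picture is of the moment at which its call begins. There is no depth.
- bot.job_done(): hands the job in, once; it reports no verdict.
Trained networks look in a picture, given as the dict that the camera call returned (one of the last four; its "shot" number tells which), for a name from the list of things; names that differ only in an ending like _2 or _b are one class to them, and where a whole thing is asked for, a point or a joint stands for the part that bears it (a point fixed in the world has none). Each returns a list of dicts, best first, with "score" (0 to 1); they miss things now and then, are a little off and sometimes report something else, mostly with a low value. They report only what shows in the picture. A call takes as long as a camera call. They do not tell look-alikes from the thing itself.
- viewer.outline_of(target, picture): "mask" (480x640 bool, what is visible of it) and "bbox" ([left, top, right, bottom] in pixels, round what is visible of it).
The state is a dict: "clock": time; "qpos": joint angles; "qd": joint speeds; "joint_efforts": joint torques, N m; "position": TCP position; "tool_rot": TCP orientation; "force": force on the tool from outside, world axes, zero at the start; "moment": the same for the moment, N m; "grip_width": finger opening in m.
Only numpy, scipy, OpenCV 4.12 (cv2) and the standard library are available. Lean on these libraries where they do the work, as an engineer would, in place of code of your own. Each camera call takes 0.05 s, during which the arm holds its last target.

### The job

The bead tray has lost its front rail and slopes down towards the robot, so beads would run to one edge: push the wooden wedge, thin end first, under the middle of its front edge until the tray sits level against its ledge. Then pick up the rinse basket by its black grip, tip all four beads out over the spout into the tray, and stand the empty basket upright on the bench. Leave the other tools where they are.

Things in the scene. Friction and masses are not known exactly. Their poses are not given: they have to be found in the camera images.
- tray: Loose bead tray at the middle of the bench, dark wood with grey felt, 160 mm deep (x) by 230 mm wide (y), about 0.7 kg. Origin: centre of the underside of its bottom panel; x runs from the front edge (towards the robot) to the rear edge, z up out of the tray. Felt 7 mm above the origin, 8 mm thick rim up to 22 mm above it. It slopes about 0.1 rad down to the front at the start.
- tray_front (a point): Middle of the tray's lower front edge, 80 mm ahead of its origin; axes as the tray's. The wedge goes under here. About 8 mm above the bench at the start, 22 mm when level. The front rail is lost: the front stands on two 9 mm high, 12 mm thick dowel stubs, 14 mm behind the edge, 95 mm left and right of the middle; between them all is free back to the rear rail.
- tray_rear (a point): Middle of the tray's lower rear edge, 80 mm behind its origin; axes as the tray's. Below it is a full-width rail, 20 mm deep and 22 mm high, on which the tray stands and tips; its rear face is backed by the fixed ledge (up to 4 mm of play), which takes the push.
- ledge: Fixed dark wooden ledge behind the tray, 300 mm long (y), 24 mm thick, 34 mm high. Origin: middle of the foot of the face towards the tray; x points away from the robot, along the tray's x.
- wedge_grip (a point): Grasp point of the loose pale wood wedge (140 x 34 mm, flat underside, 65 g), lying left or right of the tray: in its thick end, 20 mm from the heel's end, 14.5 mm above the underside. x points to the thin tip, y across, z up. Thickness grows evenly from 3 mm at the tip to 33.8 mm at the heel; it is 22 mm thick 86 mm from the tip. Friction holds it under the tray where it is left.
- wedge_tip (a point): Middle of the wedge's thin end, 1.5 mm above its underside, 120 mm ahead of wedge_grip. Axes as wedge_grip's.
- basket_grip (a point): Centre of the black grip sleeve on the stiff bail of the wire rinse basket (160 g empty), which stands left or right of the tray; 82 mm above the basket's underside. Sleeve 14 mm thick (x), 50 mm long (y), 16 mm high; pinch it from above across x. z up when the basket stands; the spout points to -x. Floor 3 mm thick, 45 mm behind to 20 mm ahead of the sleeve; 69 mm wide, walls 34 mm high.
- basket_lip (a point): Middle of the basket's spout lip, 75 mm ahead (-x) of the sleeve's centre and 60 mm below it, 42 mm wide. Axes as basket_grip's. A ramp rises to it from the floor at 19 degrees, so beads stay in until the basket is tilted about y, spout down, by more than that; a slow tilt to 40 to 45 degrees lets all roll out.
- bead0_center (a point): Centre of one of four like polished silver-grey round beads, 16 mm across, 12 g, rolling easily; all four start on the floor of the rinse basket.
- bead1_center (a point): Centre of one of four like polished silver-grey round beads, 16 mm across, 12 g, rolling easily; all four start on the floor of the rinse basket.
- bead2_center (a point): Centre of one of four like polished silver-grey round beads, 16 mm across, 12 g, rolling easily; all four start on the floor of the rinse basket.
- bead3_center (a point): Centre of one of four like polished silver-grey round beads, 16 mm across, 12 g, rolling easily; all four start on the floor of the rinse basket.
- mandrel: Bystander, to be left alone: ring mandrel: tapered steel bar 320 mm long, 10 to 28 mm thick, lying on the bench (origin at its middle, on the underside).
- dapping_block: Bystander, to be left alone: 50 mm brass cube with round hollows in its faces (origin: centre of its underside).
- hammer: Bystander, to be left alone: chasing hammer 250 mm long with a wooden handle, lying flat (origin on its underside).
- pliers: Bystander, to be left alone: pair of pliers 130 mm long, 12 mm thick, lying flat (origin at the joint, on the underside).
- loupe: Bystander, to be left alone: small folded loupe, 22 mm high, 55 mm long (origin: centre of the underside of its round lens barrel).
There are look-alikes about, which are no part of the job. Leave any red look-alike of the part that bears basket_grip alone.

How it is judged:
By the outcome, as a careful person would: the job done as asked, in the order asked, and still so for the second after the job is handed in, with the robot touching nothing.
It also fails if it takes over 61 s, if anything falls off the work surface, if the arm or the gripper's body presses on something with over 40 N, if the wrist force passes 120 N, or if a joint passes its speed limit or range.

## Working session

There is one attempt and no reset: what is moved stays moved. The work goes in short steps, Python scripts to look and compute and a shell command to move; the robot and the scene stay as the last step left them, time stands still between calls to the robot, and variables do not carry over. Pictures are saved under pics/ and viewed, and the job is handed in when it is done.

```bash
ls; mkdir -p pics; cat > h.py <<'E'
import numpy as np, cv2
from workcell import bot, viewer
from scipy.spatial.transform import Rotation as R
def cam(f):
    H=f["pixels"].shape[0]; fl=H/2/np.tan(np.radians(f["vertical_fov"])/2)
    K=np.array([[fl,0,f["cx"]],[0,fl,f["cy"]],[0,0,1.]])
    return K,np.array(f["distortion"],float),np.array(f["rvec"],float),np.array(f["tvec"],float)
def ray(f,uv):
    K,D,rv,tv=cam(f)
    n=cv2.undistortPointsIter(np.array(uv,float).reshape(-1,1,2),K,D,None,None,(3,100,1e-10)).reshape(-1,2)
    Rm=cv2.Rodrigues(rv)[0]
    return -Rm.T@tv,(np.c_[n,np.ones(len(n))]@Rm)
def onz(f,uv,z):
    c,d=ray(f,uv); return c+d*((z-c[2])/d[:,2])[:,None]
def proj(f,P):
    K,D,rv,tv=cam(f); return cv2.projectPoints(np.array(P,float).reshape(-1,1,3),rv,tv,K,D)[0].reshape(-1,2)
def tri(f1,u1,f2,u2):
    c1,d1=ray(f1,u1);c2,d2=ray(f2,u2)
    d1=d1[0]/np.linalg.norm(d1[0]);d2=d2[0]/np.linalg.norm(d2[0])
    A=np.c_[d1,-d2];s=np.linalg.lstsq(A,c2-c1,rcond=None)[0]
    p,q=c1+s[0]*d1,c2+s[1]*d2
    return (p+q)/2,np.linalg.norm(p-q)
E
python3 - <<'E'
from h import *
for n in("side","top"):
    f=viewer.grab_frame(n); cv2.imwrite(f"pics/{n}0.png",f["pixels"]); print(n,f["vertical_fov"],f["distortion"]); c,d=ray(f,[[320,240]]);print(c,d)
    for t in ["tray","ledge","wedge_grip","basket_grip","bead0_center"]:
        for o in viewer.outline_of(t,f)[:5]: print(t,o["score"],o["bbox"])
print(bot.observe())
E
```

```text
pics
side 55.50948315460737 [0.00100333 0.         0.         0.         0.        ]
[-0.03843539 -0.71026966  1.0505355 ] [[ 0.38593204  0.55522215 -0.73678295]]
tray 0.58 [339.1, 203.8, 424.5, 274.2]
ledge 0.55 [379.8, 199.6, 444.8, 268.6]
wedge_grip 0.85 [378.4, 319.5, 425.2, 350.0]
basket_grip 0.8 [204.0, 190.5, 243.9, 221.6]
basket_grip 0.78 [266.4, 178.1, 299.6, 214.7]
basket_grip 0.6 [175.9, 221.8, 205.1, 246.6]
bead0_center 0.54 [341.8, 206.2, 422.4, 278.1]
top 54.760916568626925 [-0.00989574  0.          0.          0.          0.        ]
[ 0.30538391 -0.00126385  1.10192161] [[ 0.14036001  0.02431736 -0.98984109]]
tray 0.56 [298.0, 117.5, 398.8, 195.3]
ledge 0.69 [295.8, 109.2, 420.7, 138.2]
ledge 0.46 [188.5, 194.8, 225.8, 241.9]
wedge_grip 0.68 [447.6, 196.9, 472.7, 254.0]
basket_grip 0.7 [171.2, 340.1, 221.6, 397.5]
basket_grip 0.67 [186.2, 194.0, 229.3, 250.4]
basket_grip 0.57 [139.6, 276.5, 199.0, 316.9]
bead0_center 0.62 [208.7, 157.7, 228.2, 177.3]
{'clock': 0.6, 'qpos': array([-1.35619686,  0.52141525, -0.03631436,  1.59951398,  0.02118548,
        1.02109441, -0.11278771]), 'qd': array([ 1.85754421e-04, -9.30931897e-04, -1.99116541e-03,  7.31255772e-04,
       -1.45296284e-04,  6.69381506e-04, -4.07025508e-05]), 'joint_efforts': array([-1.18448166e-03, -9.26500869e+01,  1.97682045e+00, -3.70149994e+01,
        1.79562788e-02,  1.81915108e-03, -3.53485859e-05]), 'position': array([0.17561077, 0.59980463, 0.23127609]), 'tool_rot': array([-3.14154453e+00, -1.66045984e-05,  2.85676767e+00]), 'force': array([ 0.36376304, -0.7130077 , -0.02469172]), 'moment': array([ 0.00728716,  0.02322444, -0.02091382]), 'grip_width': 0.08552931592228018}
```

View pics/side0.png

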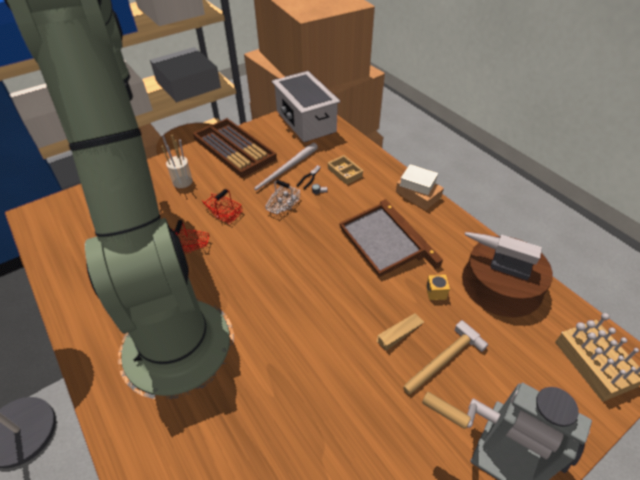

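View pics/top0.png

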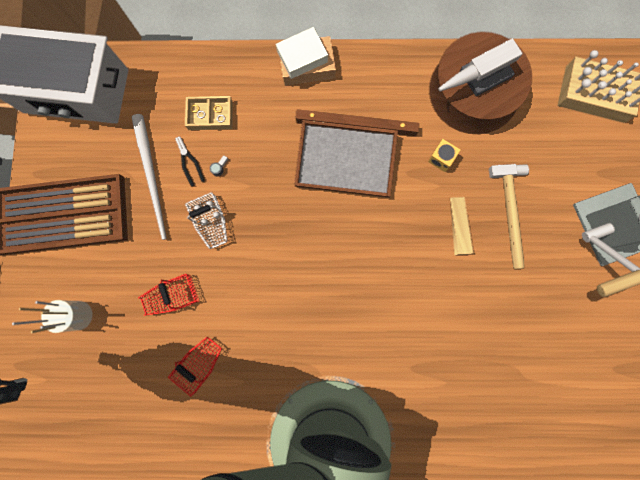

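```bash
python3 - <<'E'
import cv2,numpy as np
t=cv2.imread("pics/top0.png");s=cv2.imread("pics/side0.png")
r=lambda im,x0,y0,x1,y1,k:cv2.resize(im[y0:y1,x0:x1],None,fx=k,fy=k,interpolation=cv2.INTER_CUBIC)
a=r(t,170,180,250,260,4.9);b=r(t,430,180,510,260,4.9)
c=r(s,255,160,335,240,2.6);d=r(s,365,300,445,380,2.6)
cv2.imwrite("pics/z1.png",np.hstack([a,b]))
cv2.imwrite("pics/z2.png",np.hstack([r(s,255,160,335,220,4.9),r(s,365,300,445,360,4.9)]))
cv2.imwrite("pics/z3.png",r(t,280,100,430,205,5.2))
E
```

```text
(no output)
```

View pics/z1.png

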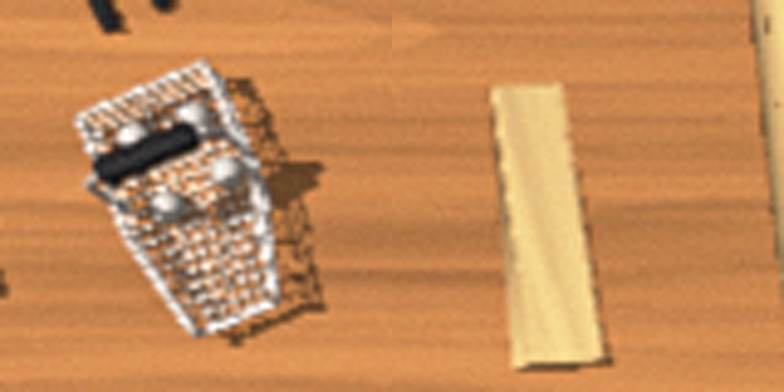

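View pics/z2.png

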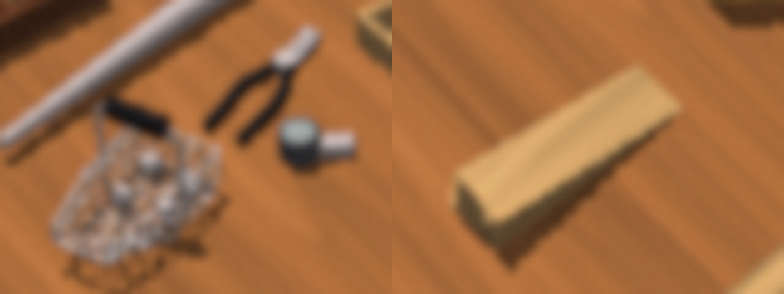

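View pics/z3.png

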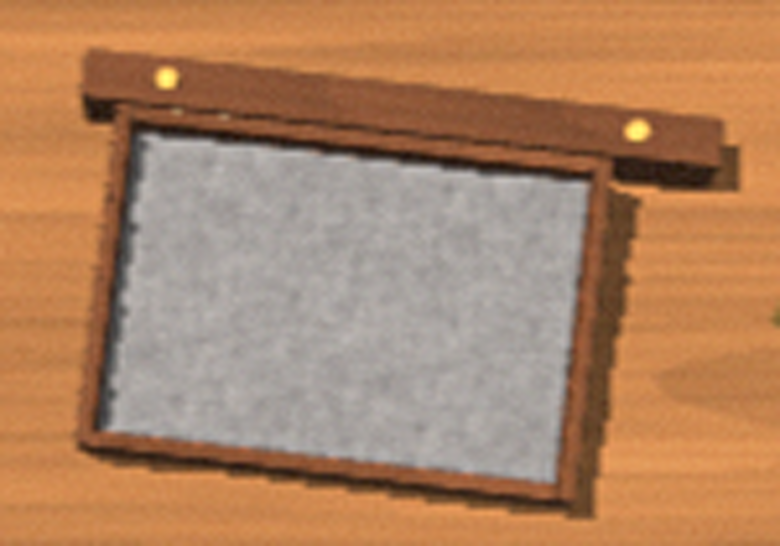

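```bash
cat > m.py <<'E'
from h import *
from scipy.optimize import least_squares
ft=viewer.grab_frame("top");fs=viewer.grab_frame("side")
z=lambda p,off,k,sh=0:[(p[0]-sh+.5)/k-.5+off[0],(p[1]+.5)/k-.5+off[1]]
def rotz(a):return np.array([[np.cos(a),-np.sin(a),0],[np.sin(a),np.cos(a),0],[0,0,1]])
# wedge
mod=np.array([[120,17,1.5+1.5],[120,-17,3],[-20,17,33.8],[-20,-17,33.8]])/1e3
it=[z(p,(430,180),4.9,392) for p in[(490,88),(563,85),(513,368),(605,362)]]
is_=[z(p,(365,300),4.9,392) for p in[(640,66),(682,104),(458,180),(495,220)]]
def res(q):
    P=mod@rotz(q[2]).T+[q[0],q[1],0]
    return np.r_[(proj(ft,P)-it).ravel(),(proj(fs,P)-is_).ravel()]
r=least_squares(res,[.4,-.3,0]);print("wedge grip xy yaw",r.x,np.round(res(r.x),1))
# tray
it=np.array([z(p,(280,100),5.2) for p in[(80,438),(118,108),(610,158),(572,492)]])
tm=np.array([[-80,115,22],[80,115,22],[80,-115,22],[-80,-115,22]])/1e3
def tp(q,p):
    p=p-[.08,0,0]
    return p@R.from_euler('y',-q[3]).as_matrix().T@rotz(q[2]).T+[q[0],q[1],.022]
def rt(q):return (proj(ft,tp(q,tm))-it).ravel()
r=least_squares(lambda q:np.r_[rt(q),(q[3]-.09)/.005],[.6,0,0,.1]);q=r.x
print("tray rear xy yaw pitch",q,np.round(rt(q),1),"front",tp(q,np.array([[-.08,0,0]])),"proj side",proj(fs,tp(q,tm)).round())
print("ledge",onz(ft,[z(p,(280,100),5.2) for p in[(88,50),(722,118),(85,95),(720,165)]],.034))
# basket
ut=z((148,152),(170,180),4.9);us=z((136,118),(255,160),4.9)
print("sleeve",tri(ft,[ut],fs,[us]))
e=onz(ft,[z((97,168),(170,180),4.9),z((198,137),(170,180),4.9)],.085);print("sleeve ends",e,np.linalg.norm(e[0]-e[1]))
lp=onz(ft,[z((195,335),(170,180),4.9),z((278,300),(170,180),4.9)],.022);print("lip",lp,lp.mean(0),np.linalg.norm(lp[0]-lp[1]))
for n,f in(("top",ft),("side",fs)):
  for t in("basket_grip","pliers","loupe","mandrel","hammer","dapping_block"):
    print(n,t,[(round(o["score"],2),np.round(o["bbox"])) for o in viewer.outline_of(t,f)[:2]])
E
python3 m.py
```

```text
wedge grip xy yaw [ 0.4449399  -0.30967437  0.02824745] [ 0.8  0.3 -0.   0.5  3.5 -0.7 -0.5  0.1 -0.8 -0.5 -0.4  0.3 -1.3 -2.4
  0.2 -1.1]
tray rear xy yaw pitch [ 0.73767304 -0.04492844 -0.11262682  0.08977451] [-0.9  0.9 -0.4 -1.2  0.5 -0.9  0.8  1.1] front [[ 0.57932699 -0.02701864  0.00765537]] proj side [[339. 222.]
 [382. 202.]
 [425. 248.]
 [380. 272.]]
ledge [[ 0.77825064  0.08348254  0.034     ]
 [ 0.74376018 -0.21134558  0.034     ]
 [ 0.75609253  0.08462072  0.034     ]
 [ 0.72092988 -0.2097901   0.034     ]]
sleeve (array([0.5162403 , 0.29708422, 0.07822007]), np.float64(0.002863984115936822))
sleeve ends [[0.50866873 0.31774948 0.085     ]
 [0.52314925 0.27169787 0.085     ]] 0.04827459476970448
lip [[0.43932696 0.28625086 0.022     ]
 [0.45637791 0.24666425 0.022     ]] [0.44785243 0.26645756 0.022     ] 0.04310260919150917
top basket_grip [(0.85, array([168., 336., 220., 398.])), (0.82, array([185., 197., 226., 242.]))]
top pliers [(0.94, array([176., 133., 203., 183.])), (0.49, array([296., 116., 398., 197.]))]
top loupe [(0.46, array([209., 160., 229., 177.]))]
top mandrel [(0.84, array([130., 114., 166., 242.]))]
top hammer [(0.76, array([488., 166., 529., 271.]))]
top dapping_block [(0.74, array([431., 142., 460., 173.])), (0.42, array([449., 195., 472., 257.]))]
side basket_grip [(0.93, array([206., 191., 245., 223.])), (0.68, array([264., 179., 302., 215.]))]
side pliers []
side loupe []
side mandrel [(0.86, array([258., 143., 316., 186.]))]
side hammer [(0.93, array([402., 322., 488., 396.]))]
side dapping_block [(0.59, array([425., 274., 451., 301.]))]
```

```bash
python3 - <<'E'
import re
s=open('m.py').read()
s=s.replace("mod=np.array([[120,17,1.5+1.5],[120,-17,3],[-20,17,33.8],[-20,-17,33.8]])/1e3","mod=np.array([[120,17,1.5],[120,-17,3],[-20,17,0],[-20,-17,33.8]])/1e3\nmod2=np.array([[120,17,3],[120,-17,3],[-20,17,33.8],[-20,-17,33.8]])/1e3")
s=s.replace("P=mod@rotz(q[2]).T+[q[0],q[1],0]","P=mod@rotz(q[2]).T+[q[0],q[1],0];P2=mod2@rotz(q[2]).T+[q[0],q[1],0]").replace("proj(fs,P)-is_","proj(fs,P2)-is_")
s=s[:s.index("for n,f in((")]
s+='''
from scipy.ndimage import label
for n,f,(x0,y0,x1,y1) in(("top",ft,(180,195,220,225)),("side",fs,(268,172,300,200))):
    g=f["pixels"][y0:y1,x0:x1].astype(int).max(2)
    l,k=label(g<70); 
    i=max(range(1,k+1),key=lambda i:(l==i).sum()); yy,xx=np.nonzero(l==i)
    w=(110-g[yy,xx]); c=np.array([np.average(xx,weights=w)+x0,np.average(yy,weights=w)+y0])
    C=np.cov(np.c_[xx,yy].T,aweights=w); ev,V=np.linalg.eigh(C); L=np.sqrt(12*ev[1]);print(n,len(xx),c,np.sqrt(12*ev),V[:,1])
    if n=="top": ct=c; ends=[c-V[:,1]*L/2,c+V[:,1]*L/2]
    else: cs=c; ends2=[c-V[:,1]*L/2,c+V[:,1]*L/2]
print(tri(ft,[ct],fs,[cs])); e=onz(ft,ends,.085);print(e,np.degrees(np.arctan2(*(e[0]-e[1])[:2])))
e=onz(fs,ends2,.085);print(e,np.degrees(np.arctan2(*(e[0]-e[1])[:2])))
print(onz(ft,[ct],.084),onz(fs,[cs],.083))
def crop(f,x0,y0,x1,y1,k):return cv2.resize(f["pixels"][y0:y1,x0:x1],None,fx=k,fy=k,interpolation=cv2.INTER_CUBIC)
cv2.imwrite("pics/bz.png",np.hstack([crop(ft,178,188,238,253,6.5),crop(fs,255,165,315,230,6.5)]))
'''
open('m.py','w').write(s)
E
python3 m.py
```

```text
wedge grip xy yaw [ 0.44546349 -0.31170758  0.04301317] [ 0.8  0.3  0.1  0.2  0.6  0.7  0.4 -0.2 -0.7 -0.4 -0.1  0.2 -0.6 -1.8
  1.1 -0.6]
tray rear xy yaw pitch [ 0.73767304 -0.04492844 -0.11262682  0.08977451] [-0.9  0.9 -0.4 -1.2  0.5 -0.9  0.8  1.1] front [[ 0.57932699 -0.02701864  0.00765537]] proj side [[339. 222.]
 [382. 202.]
 [425. 248.]
 [380. 272.]]
ledge [[ 0.77825064  0.08348254  0.034     ]
 [ 0.74376018 -0.21134558  0.034     ]
 [ 0.75609253  0.08462072  0.034     ]
 [ 0.72092988 -0.2097901   0.034     ]]
sleeve (array([0.5162403 , 0.29708422, 0.07822007]), np.float64(0.002863984115936822))
sleeve ends [[0.50866873 0.31774948 0.085     ]
 [0.52314925 0.27169787 0.085     ]] 0.04827459476970448
lip [[0.43932696 0.28625086 0.022     ]
 [0.45637791 0.24666425 0.022     ]] [0.44785243 0.26645756 0.022     ] 0.04310260919150917
top 125 [199.51106857 210.89649396] [ 6.00473994 21.1499726 ] [-0.91846867  0.39549375]
side 50 [282.05882353 183.51069519] [ 3.45821625 12.92521483] [-0.91121682 -0.41192706]
(array([0.51542153, 0.29748042, 0.07908768]), np.float64(0.002880044704922894))
[[0.52509757 0.27355534 0.085     ]
 [0.5059412  0.31671813 0.085     ]] 156.06755839261353
[[0.51916501 0.26968115 0.085     ]
 [0.5021672  0.31435646 0.085     ]] 159.16946497676662
[[0.51571731 0.29544567 0.084     ]] [[0.51185502 0.29395963 0.083     ]]
```

View pics/bz.png

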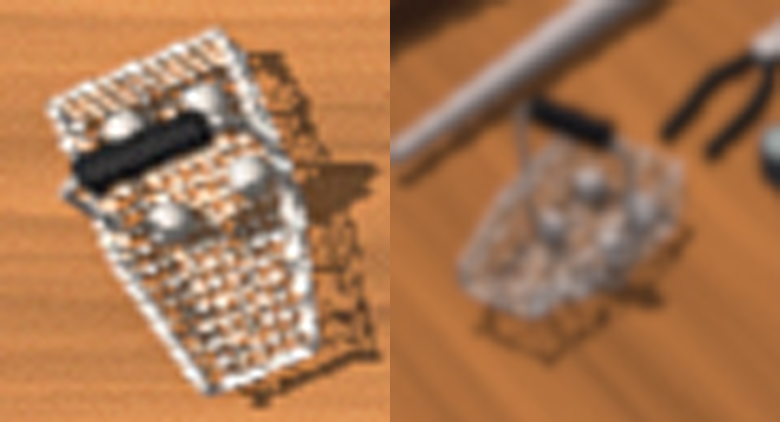

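```bash
cat > to.py <<'E'
# usage: python3 to.py '[[x,y,z,roll,pitch,yaw],...]' deg for angles, mm for xyz: shift/turn from present pose
import sys,json
from h import *
s=bot.observe();p=np.array(s["position"]);Rn=R.from_euler('xyz',s["tool_rot"])
print("clock",round(s["clock"],2),"pos",(p*1e3).round(1),"rpy",np.degrees(s["tool_rot"]).round(2),"q",np.round(s["qpos"],2),"F",np.round(s["force"],1),"w",round(s["grip_width"],4))
for t in json.loads(sys.argv[1]) if len(sys.argv)>1 else []:
    d=Rn.inv().apply(np.array(t[:3])/1e3-p)*1e3; w=np.degrees((Rn.inv()*R.from_euler('xyz',t[3:],degrees=True)).as_rotvec())
    print("t",d.round(1),"r",w.round(2),"n",round(np.linalg.norm(d)/50,1),round(np.linalg.norm(w)/8.59,1))
E
python3 to.py '[[350,400,230,180,0,120],[500,170,230,180,0,90],[500,-80,230,180,0,60],[445.5,-311.7,200,180,0,2.5]]'
```

```text
clock 1.4 pos [175.6 599.8 231.3] rpy [-180.      0.    163.68] q [-1.36  0.52 -0.04  1.6   0.02  1.02 -0.11] F [-0.5 -0.6 -0.1] w 0.0854
t [-223.5 -142.7    1.3] r [-0.    0.   43.68] n 5.3 5.1
t [-432.1 -321.3    1.3] r [-0.    0.   73.68] n 10.8 8.6
t [-502.3 -561.2    1.3] r [ -0.     0.   103.68] n 15.1 12.1
t [-515.1 -798.9   31.4] r [  0.     0.   161.18] n 19.0 18.8
```

```bash
python3 -m creep '[{"tx":-44,"ty":-28,"tz":0,"rz":8,"hand":-1},{"tx":-88,"ty":-56,"rz":16,"hand":-1},{"tx":-132,"ty":-84,"rz":24,"hand":-1},{"tx":-176,"ty":-112,"rz":32,"hand":-1},{"tx":-224,"ty":-143,"rz":40,"hand":-1},{"tx":-266,"ty":-178,"rz":48,"hand":-1},{"tx":-308,"ty":-214,"rz":56,"hand":-1},{"tx":-350,"ty":-250,"rz":64,"hand":-1}]' && python3 to.py '[[500,170,230,180,0,75],[500,-80,230,180,0,40],[445.5,-311.7,200,180,0,2.5]]'
```

```text
schema error: expected keys rx, ry, rz, tx, ty, tz, hand
```

```bash
python3 -m creep '[{"rx":0,"ry":0,"rz":8,"tx":-44,"ty":-28,"tz":0,"hand":-1},{"rx":0,"ry":0,"rz":16,"tx":-88,"ty":-56,"tz":0,"hand":-1},{"rx":0,"ry":0,"rz":24,"tx":-132,"ty":-84,"tz":0,"hand":-1},{"rx":0,"ry":0,"rz":32,"tx":-176,"ty":-112,"tz":0,"hand":-1},{"rx":0,"ry":0,"rz":40,"tx":-224,"ty":-143,"tz":0,"hand":-1},{"rx":0,"ry":0,"rz":48,"tx":-266,"ty":-178,"tz":0,"hand":-1},{"rx":0,"ry":0,"rz":56,"tx":-308,"ty":-214,"tz":0,"hand":-1},{"rx":0,"ry":0,"rz":64,"tx":-350,"ty":-250,"tz":0,"hand":-1}]' && python3 to.py '[[500,170,230,180,0,75],[500,-80,230,180,0,40],[445.5,-311.7,200,180,0,2.5]]'
```

```text
clock: 2.2
position: [0.4252, 0.2857, 0.2316]
tool_rot: [3.141, -0.0, 1.734]
force: [-0.1, 1.2, 0.9]
grip_width: 0.0854
clock 2.2 pos [425.2 285.7 231.6] rpy [ 1.7997e+02 -3.0000e-02  9.9360e+01] q [-0.95  0.36  0.31  1.91 -0.14  0.9  -0.41] F [-0.1  1.2  0.9] w 0.0854
t [-126.3   55.     1.5] r [ 2.000e-02 -3.000e-02  2.436e+01] n 2.8 2.8
t [-373.    14.4    1.4] r [ 1.000e-02 -4.000e-02  5.936e+01] n 7.5 6.9
t [-592.8  -77.1   31.3] r [-0.000e+00 -4.000e-02  9.686e+01] n 12.0 11.3
```

```bash
python3 -m creep '[{"rx":0,"ry":0,"rz":8,"tx":-42,"ty":18,"tz":0,"hand":-1},{"rx":0,"ry":0,"rz":16,"tx":-84,"ty":36,"tz":0,"hand":-1},{"rx":0,"ry":0,"rz":24,"tx":-126,"ty":55,"tz":0,"hand":-1},{"rx":0,"ry":0,"rz":32,"tx":-175,"ty":47,"tz":0,"hand":-1},{"rx":0,"ry":0,"rz":40,"tx":-225,"ty":40,"tz":0,"hand":-1},{"rx":0,"ry":0,"rz":48,"tx":-275,"ty":32,"tz":0,"hand":-1},{"rx":0,"ry":0,"rz":56,"tx":-324,"ty":23,"tz":0,"hand":-1},{"rx":0,"ry":0,"rz":64,"tx":-373,"ty":14,"tz":0,"hand":-1}]' && python3 to.py '[[445.5,-311.7,180,180,0,2.5]]'
```

```text
clock: 3.0
position: [0.5006, -0.079, 0.2316]
tool_rot: [3.141, -0.001, 0.617]
force: [1.6, 0.1, -0.3]
grip_width: 0.0852
clock 3.0 pos [500.6 -79.  231.6] rpy [ 1.7999e+02 -5.0000e-02  3.5370e+01] q [-0.46  0.4   0.67  1.93 -0.31  0.91 -0.6 ] F [ 1.6  0.1 -0.3] w 0.0852
t [-179.7  157.9   51.5] r [-0.   -0.05 32.87] n 4.9 3.8
```

```bash
python3 -m creep '[{"rx":0,"ry":0,"rz":8,"tx":-36,"ty":32,"tz":10,"hand":-1},{"rx":0,"ry":0,"rz":16,"tx":-72,"ty":63,"tz":20,"hand":-1},{"rx":0,"ry":0,"rz":24,"tx":-108,"ty":95,"tz":30,"hand":-1},{"rx":0,"ry":0,"rz":32,"tx":-144,"ty":126,"tz":50,"hand":-1},{"rx":0,"ry":0,"rz":32.9,"tx":-179.7,"ty":157.9,"tz":75,"hand":-0.6},{"rx":0,"ry":0,"rz":32.9,"tx":-179.7,"ty":157.9,"tz":110,"hand":-0.4},{"rx":0,"ry":0,"rz":32.9,"tx":-179.7,"ty":157.9,"tz":140,"hand":-0.4},{"rx":0,"ry":0,"rz":32.9,"tx":-179.7,"ty":157.9,"tz":140,"hand":-0.4}]' && python3 to.py '[[445.5,-311.7,3,180,0,2.5]]' && python3 - <<'E'
from h import *
fs=viewer.grab_frame("side");ft=viewer.grab_frame("top")
c=lambda f,x0,y0,x1,y1,k:cv2.resize(f["pixels"][y0:y1,x0:x1],None,fx=k,fy=k,interpolation=cv2.INTER_CUBIC)
cv2.imwrite("pics/w1.png",np.hstack([c(fs,340,240,440,380,4),c(ft,410,170,510,310,4)]))
E
```

```text
clock: 3.8
position: [0.4453, -0.3096, 0.0885]
tool_rot: [-3.139, 0.004, 0.048]
force: [-0.5, 0.6, 0.9]
grip_width: 0.06
clock 3.8 pos [ 445.3 -309.6   88.5] rpy [-179.86    0.24    2.73] q [ 0.07  0.7   0.62  1.95 -0.62  0.7  -0.45] F [-0.5  0.6  0.9] w 0.06
t [ 0.5  2.3 85.5] r [-0.14  0.24  0.23] n 1.7 0.0
```

View pics/w1.png

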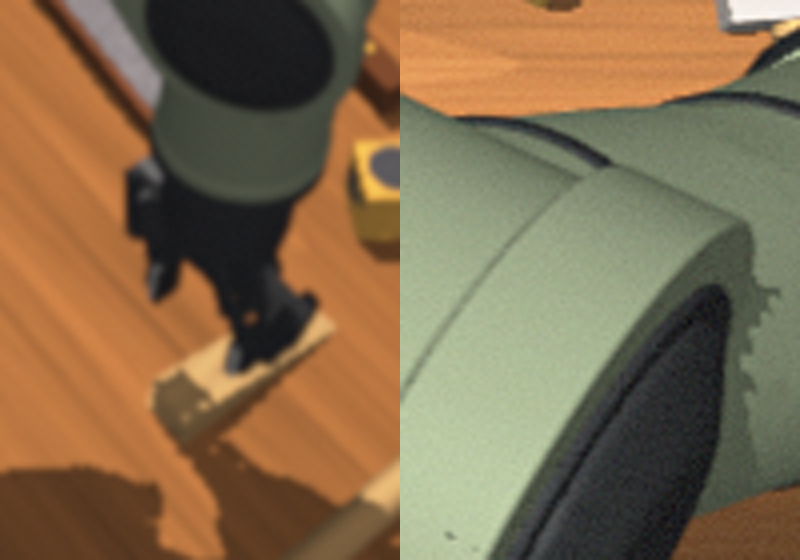

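```bash
python3 to.py '[[445.5,-311.7,3,180,0,2.5]]'; python3 - <<'E'
from h import *
f=viewer.grab_frame("side")
print(proj(f,[[.4455,-.3117+s*.03,.094] for s in(1,-1)]), [(t-np.array([340,240]))*4 for t in proj(f,[[.4455,-.3117+s*.03,.094] for s in(1,-1)])])
E
```

```text
clock 3.9 pos [ 447.  -310.4   92. ] rpy [1.80e+02 2.00e-02 2.78e+00] q [ 0.07  0.69  0.62  1.95 -0.62  0.7  -0.45] F [ 0.1 -0.4  1.5] w 0.06
t [-1.5  1.2 89. ] r [0.   0.02 0.28] n 1.8 0.0
[[382.36320586 313.55324585]
 [398.61463812 330.69014783]] [array([169.45282344, 294.2129834 ]), array([234.45855249, 362.76059131])]
```

```bash
python3 -m creep '[{"rx":0,"ry":0,"rz":0,"tx":-1.5,"ty":1.2,"tz":35,"hand":-0.4},{"rx":0,"ry":0,"rz":0,"tx":-1.5,"ty":1.2,"tz":65,"hand":-0.4},{"rx":0,"ry":0,"rz":0,"tx":-1.5,"ty":1.2,"tz":83,"hand":-0.4},{"rx":0,"ry":0,"rz":0,"tx":-1.5,"ty":1.2,"tz":88,"hand":-0.4},{"rx":0,"ry":0,"rz":0,"tx":-1.5,"ty":1.2,"tz":88,"hand":-0.2}]' && python3 to.py '[[445.5,-311.7,3,180,0,2.5]]'
```

```text
clock: 4.45
position: [0.4462, -0.3117, 0.0043]
tool_rot: [3.141, -0.001, 0.049]
force: [0.2, -0.5, 0.4]
grip_width: 0.0514
clock 4.45 pos [ 446.2 -311.7    4.3] rpy [ 1.7997e+02 -6.0000e-02  2.8100e+00] q [ 0.16  0.82  0.48  1.97 -0.73  0.53 -0.36] F [ 0.2 -0.5  0.4] w 0.0514
t [-0.7 -0.   1.3] r [ 0.03 -0.06  0.31] n 0.0 0.0
```

Close the fingers on the wedge.

```bash
python3 -m creep '[{"rx":0,"ry":0,"rz":0,"tx":-0.5,"ty":0,"tz":1,"hand":0.2},{"rx":0,"ry":0,"rz":0,"tx":-0.5,"ty":0,"tz":1,"hand":0.6},{"rx":0,"ry":0,"rz":0,"tx":-0.5,"ty":0,"tz":1,"hand":1},{"rx":0,"ry":0,"rz":0,"tx":-0.5,"ty":0,"tz":1,"hand":1},{"rx":0,"ry":0,"rz":0,"tx":-0.5,"ty":0,"tz":1,"hand":1},{"rx":0,"ry":0,"rz":0,"tx":-0.5,"ty":0,"tz":1,"hand":1}]' 70 && python3 to.py '[[445.5,-311.7,30,180,0,2.5],[440,-160,33,180,0,-2],[440,-11,33,180,0,-6.45]]'
```

```text
clock: 5.05
position: [0.4458, -0.3118, 0.0039]
tool_rot: [3.141, -0.002, 0.049]
force: [-1.8, 0.8, 11.1]
grip_width: 0.0332
clock 5.05 pos [ 445.8 -311.8    3.9] rpy [ 1.7995e+02 -1.1000e-01  2.8000e+00] q [ 0.17  0.82  0.48  1.97 -0.73  0.53 -0.35] F [-1.8  0.8 11.1] w 0.0332
t [ -0.3  -0.1 -26.1] r [ 0.05 -0.11  0.3 ] n 0.5 0.0
t [   1.7 -151.9  -29.2] r [ 0.05 -0.12  4.8 ] n 3.1 0.6
t [   8.9 -300.7  -29.3] r [ 0.04 -0.12  9.25] n 6.0 1.1
```

```bash
python3 -m creep '[{"rx":0,"ry":0,"rz":0,"tx":0,"ty":0,"tz":-12,"hand":1},{"rx":0,"ry":0,"rz":1,"tx":0,"ty":-20,"tz":-26,"hand":1},{"rx":0,"ry":0,"rz":2.5,"tx":1,"ty":-65,"tz":-30,"hand":1},{"rx":0,"ry":0,"rz":4,"tx":1,"ty":-115,"tz":-30,"hand":1},{"rx":0,"ry":0,"rz":6,"tx":4,"ty":-165,"tz":-30,"hand":1},{"rx":0,"ry":0,"rz":7,"tx":6,"ty":-215,"tz":-30,"hand":1},{"rx":0,"ry":0,"rz":8.5,"tx":8,"ty":-265,"tz":-30,"hand":1},{"rx":0,"ry":0,"rz":9.3,"tx":9,"ty":-300,"tz":-30,"hand":1}]' && python3 -m creep '[{"rx":0,"ry":0,"rz":0,"tx":0,"ty":0,"tz":0,"hand":1}]' && python3 to.py '[[440,-11,4,180,0,-6.45]]' && python3 - <<'E'
from h import *
fs=viewer.grab_frame("side");ft=viewer.grab_frame("top")
cv2.imwrite("pics/w2s.png",fs["pixels"]);cv2.imwrite("pics/w2t.png",ft["pixels"])
c=lambda f,x0,y0,x1,y1,k:cv2.resize(f["pixels"][y0:y1,x0:x1],None,fx=k,fy=k,interpolation=cv2.INTER_CUBIC)
cv2.imwrite("pics/w2.png",np.hstack([c(fs,270,180,450,360,2.2),c(ft,260,100,440,280,2.2)]))
E
```

```text
clock: 5.85
position: [0.4396, -0.008, 0.0334]
tool_rot: [-3.14, -0.001, -0.113]
force: [1.3, 0.2, -1.5]
grip_width: 0.0324
clock: 5.95
position: [0.4397, -0.0062, 0.0331]
tool_rot: [-3.139, -0.0, -0.107]
force: [-0.4, -1.5, -1.3]
grip_width: 0.0326
clock 5.95 pos [439.7  -6.2  33.1] rpy [-1.7985e+02 -1.0000e-02 -6.1300e+00] q [-0.53  0.69  0.55  2.23 -0.89  0.45 -0.92] F [-0.4 -1.5 -1.3] w 0.0326
t [ 0.8  4.8 29.1] r [-0.15 -0.01  0.32] n 0.6 0.0
```

View pics/w2.png

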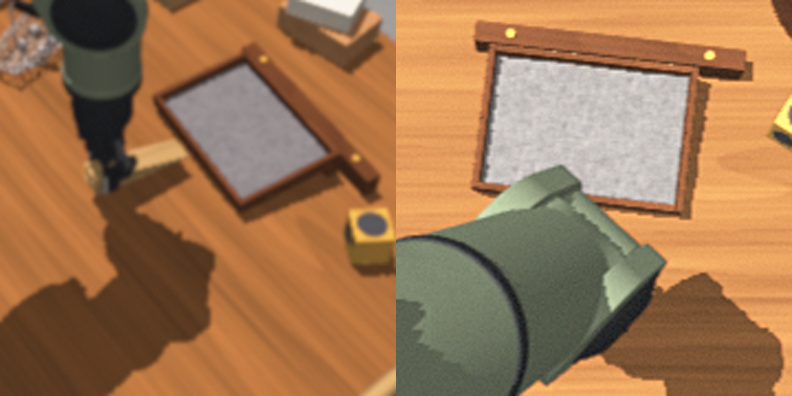

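```bash
python3 -m creep '[{"rx":0,"ry":0,"rz":0.3,"tx":1,"ty":4,"tz":15,"hand":1},{"rx":0,"ry":0,"rz":0.3,"tx":1,"ty":4,"tz":26,"hand":1},{"rx":0,"ry":0,"rz":0.3,"tx":1,"ty":4,"tz":29,"hand":1},{"rx":0,"ry":0,"rz":0.3,"tx":1,"ty":4,"tz":29,"hand":1}]' && python3 to.py '[[440,-11,4,180,0,-6.45]]' && python3 - <<'E'
from h import *
fs=viewer.grab_frame("side")
c=lambda f,x0,y0,x1,y1,k:cv2.resize(f["pixels"][y0:y1,x0:x1],None,fx=k,fy=k,interpolation=cv2.INTER_CUBIC)
cv2.imwrite("pics/w3.png",c(fs,290,190,430,290,5.6))
s=bot.observe();p=s["position"];y=s["tool_rot"][2];d=np.array([np.cos(y),np.sin(y),0]);n=np.array([-d[1],d[0],0])
P=[p*[1,1,0]+d*.12+n*.017*k+[0,0,.003] for k in(1,-1)]
print("pred tip",[((u-[290,190])*5.6).round() for u in proj(fs,P)],P)
E
```

```text
clock: 6.45
position: [0.4402, -0.017, 0.0041]
tool_rot: [-3.141, -0.001, -0.122]
force: [0.5, -0.5, -0.8]
grip_width: 0.0326
clock 6.45 pos [440.2 -17.    4.1] rpy [-1.7998e+02 -5.0000e-02 -6.9700e+00] q [-0.44  0.74  0.47  2.23 -0.96  0.38 -0.86] F [ 0.5 -0.5 -0.8] w 0.0326
t [-0.9 -5.9  0.1] r [-0.02 -0.05 -0.52] n 0.1 0.1
pred tip [array([344., 343.]), array([377., 385.])] [array([ 0.56144327, -0.01452463,  0.003     ]), array([ 0.55732798, -0.04827466,  0.003     ])]
```

View pics/w3.png

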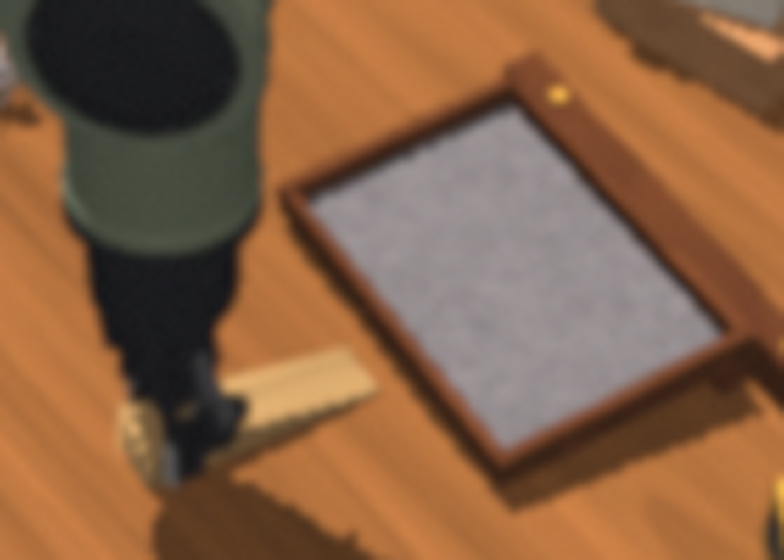

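```bash
python3 -m creep '[{"rx":0,"ry":0,"rz":-0.5,"tx":-1,"ty":-6,"tz":0,"hand":1},{"rx":0,"ry":0,"rz":-0.5,"tx":-1,"ty":-6,"tz":0,"hand":1},{"rx":0,"ry":0,"rz":-0.5,"tx":-1,"ty":-6,"tz":0,"hand":1}]' && python3 to.py '[[440,-11,4,180,0,-6.45],[515,-19.5,4,180,0,-6.45],[547.8,-23.2,4,180,0,-6.45]]'
```

```text
clock: 6.8
position: [0.4401, -0.0095, 0.0039]
tool_rot: [-3.141, -0.001, -0.11]
force: [-1.0, -0.7, 9.1]
grip_width: 0.0329
clock 6.8 pos [440.1  -9.5   3.9] rpy [-1.7999e+02 -6.0000e-02 -6.3200e+00] q [-0.46  0.74  0.46  2.23 -0.96  0.38 -0.86] F [-1.  -0.7  9.1] w 0.0329
t [ 0.   1.5 -0.1] r [-0.01 -0.06  0.13] n 0.0 0.0
t [75.5  1.7 -0. ] r [-0.01 -0.06  0.13] n 1.5 0.0
t [108.5   1.7   0. ] r [-0.01 -0.06  0.13] n 2.2 0.0
```

```bash
python3 -m creep '[{"rx":0,"ry":0,"rz":0.1,"tx":8,"ty":1.5,"tz":0,"hand":1},{"rx":0,"ry":0,"rz":0.1,"tx":18,"ty":1.5,"tz":0,"hand":1},{"rx":0,"ry":0,"rz":0.1,"tx":28,"ty":1.5,"tz":0,"hand":1},{"rx":0,"ry":0,"rz":0.1,"tx":38,"ty":1.5,"tz":0,"hand":1},{"rx":0,"ry":0,"rz":0.1,"tx":48,"ty":1.5,"tz":0,"hand":1},{"rx":0,"ry":0,"rz":0.1,"tx":58,"ty":1.5,"tz":0,"hand":1},{"rx":0,"ry":0,"rz":0.1,"tx":68,"ty":1.5,"tz":0,"hand":1},{"rx":0,"ry":0,"rz":0.1,"tx":75,"ty":1.5,"tz":0,"hand":1}]' && python3 to.py '[[547.8,-23.2,4,180,0,-6.45]]' && python3 - <<'E'
from h import *
fs=viewer.grab_frame("side");ft=viewer.grab_frame("top")
c=lambda f,x0,y0,x1,y1,k:cv2.resize(f["pixels"][y0:y1,x0:x1],None,fx=k,fy=k,interpolation=cv2.INTER_CUBIC)
cv2.imwrite("pics/w4.png",np.hstack([c(fs,310,190,450,290,4),c(ft,290,100,350,200,4)]))
E
```

```text
clock: 7.6
position: [0.5128, -0.0191, 0.0039]
tool_rot: [-3.141, 0.003, -0.112]
force: [-17.7, 2.1, 26.6]
grip_width: 0.0327
clock 7.6 pos [512.8 -19.1   3.9] rpy [-1.7995e+02  1.6000e-01 -6.4200e+00] q [-0.47  0.82  0.56  2.05 -0.88  0.53 -0.95] F [-17.7   2.1  26.6] w 0.0327
t [35.2  0.2 -0.2] r [-0.05  0.16  0.03] n 0.7 0.0
```

View pics/w4.png

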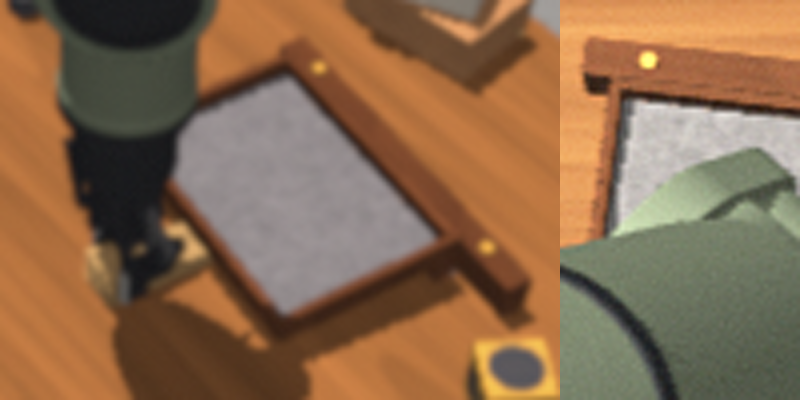

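```bash
python3 -m creep '[{"rx":0,"ry":0,"rz":0,"tx":4,"ty":0,"tz":-0.5,"hand":1},{"rx":0,"ry":0,"rz":0,"tx":10,"ty":0,"tz":-0.5,"hand":1},{"rx":0,"ry":0,"rz":0,"tx":16,"ty":0,"tz":-0.5,"hand":1},{"rx":0,"ry":0,"rz":0,"tx":22,"ty":0,"tz":-0.5,"hand":1},{"rx":0,"ry":0,"rz":0,"tx":26,"ty":0,"tz":-0.5,"hand":1}]' && python3 to.py '[[547.8,-23.2,4,180,0,-6.45]]' && python3 - <<'E'
from h import *
fs=viewer.grab_frame("side");ft=viewer.grab_frame("top")
c=lambda f,x0,y0,x1,y1,k:cv2.resize(f["pixels"][y0:y1,x0:x1],None,fx=k,fy=k,interpolation=cv2.INTER_CUBIC)
cv2.imwrite("pics/w5.png",np.hstack([c(fs,330,190,450,290,5)]))
cv2.imwrite("pics/w5f.png",ft["pixels"])
E
```

```text
clock: 8.2
position: [0.5401, -0.0221, 0.004]
tool_rot: [-3.141, 0.001, -0.112]
force: [-9.0, 1.2, 11.1]
grip_width: 0.033
clock 8.2 pos [540.1 -22.1   4. ] rpy [-1.7999e+02  4.0000e-02 -6.4100e+00] q [-0.47  0.85  0.58  1.98 -0.86  0.58 -0.97] F [-9.   1.2 11.1] w 0.033
t [ 7.8  0.2 -0. ] r [-0.01  0.04  0.04] n 0.2 0.0
```

View pics/w5.png

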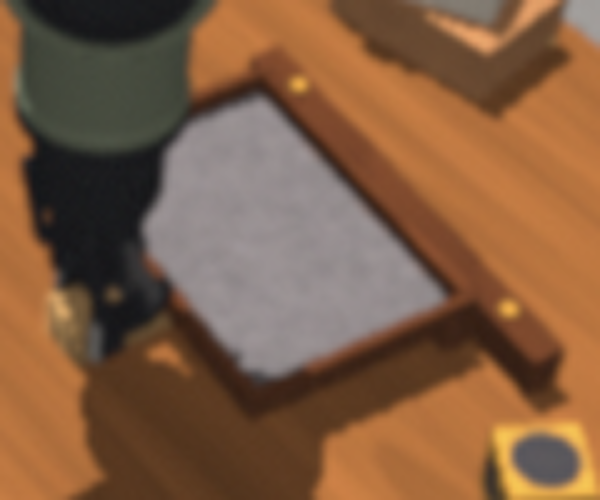

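```bash
python3 -m creep '[{"rx":0,"ry":0,"rz":0,"tx":3,"ty":0,"tz":0,"hand":1},{"rx":0,"ry":0,"rz":0,"tx":6,"ty":0,"tz":0,"hand":1},{"rx":0,"ry":0,"rz":0,"tx":7,"ty":0,"tz":0,"hand":1},{"rx":0,"ry":0,"rz":0,"tx":7,"ty":0,"tz":0,"hand":1}]' && python3 to.py '[[547.8,-23.2,4,180,0,-6.45]]'
```

```text
clock: 8.7
position: [0.5467, -0.0229, 0.004]
tool_rot: [-3.141, 0.001, -0.112]
force: [-7.5, 0.8, 8.1]
grip_width: 0.0326
clock 8.7 pos [546.7 -22.9   4. ] rpy [-1.7999e+02  5.0000e-02 -6.4200e+00] q [-0.47  0.86  0.58  1.96 -0.85  0.59 -0.98] F [-7.5  0.8  8.1] w 0.0326
t [ 1.2  0.1 -0. ] r [-0.01  0.05  0.03] n 0.0 0.0
```

```bash
python3 -m creep '[{"rx":0,"ry":0,"rz":0,"tx":0,"ty":0,"tz":0,"hand":0},{"rx":0,"ry":0,"rz":0,"tx":0,"ty":0,"tz":0,"hand":-0.3},{"rx":0,"ry":0,"rz":0,"tx":0,"ty":0,"tz":0,"hand":-0.4},{"rx":0,"ry":0,"rz":0,"tx":0,"ty":0,"tz":-10,"hand":-0.4},{"rx":0,"ry":0,"rz":0,"tx":0,"ty":0,"tz":-50,"hand":-0.4},{"rx":0,"ry":0,"rz":0,"tx":-10,"ty":0,"tz":-100,"hand":-0.4},{"rx":0,"ry":0,"rz":0,"tx":-30,"ty":-40,"tz":-145,"hand":-0.4},{"rx":0,"ry":0,"rz":8,"tx":-30,"ty":-90,"tz":-150,"hand":-0.4}]' && python3 to.py '[[515.5,150,170,180,0,55],[515.5,296,150,180,0,113],[515.5,296,150,180,0,-67]]'
```

```text
clock: 9.5
position: [0.5267, 0.0576, 0.1553]
tool_rot: [-3.139, -0.003, -0.258]
force: [2.0, 1.7, -1.5]
grip_width: 0.0601
clock 9.5 pos [526.7  57.6 155.3] rpy [-179.85   -0.19  -14.77] q [-0.83  0.66  0.89  1.96 -0.68  0.86 -1.4 ] F [ 2.   1.7 -1.5] w 0.0601
t [-34.4 -86.5 -14.6] r [-2.000e-02 -2.600e-01 -6.977e+01] n 1.9 8.1
t [ -71.7 -227.6    5.7] r [   0.13   -0.27 -127.77] n 4.8 14.9
t [ -71.7 -227.6    5.7] r [-0.23 -0.1  52.23] n 4.8 6.1
```

```bash
cat > fk.py <<'E'
import numpy as np
from scipy.spatial.transform import Rotation as R
from scipy.optimize import least_squares
O=[([-1.35619686,0.52141525,-0.03631436,1.59951398,0.02118548,1.02109441,-0.11278771],[175.6,599.8,231.3],[-180,0,163.68]),
([-0.95,0.36,0.31,1.91,-0.14,0.9,-0.41],[425.2,285.7,231.6],[179.97,-.03,99.36]),
([-0.46,0.4,0.67,1.93,-0.31,0.91,-0.6],[500.6,-79,231.6],[179.99,-.05,35.37]),
([0.07,0.7,0.62,1.95,-0.62,0.7,-0.45],[445.3,-309.6,88.5],[-179.86,.24,2.73]),
([0.16,0.82,0.48,1.97,-0.73,0.53,-0.36],[446.2,-311.7,4.3],[179.97,-.06,2.81]),
([-0.53,0.69,0.55,2.23,-0.89,0.45,-0.92],[439.7,-6.2,33.1],[-179.85,0,-6.13]),
([-0.47,0.82,0.56,2.05,-0.88,0.53,-0.95],[512.8,-19.1,3.9],[-179.95,.16,-6.42]),
([-0.47,0.86,0.58,1.96,-0.85,0.59,-0.98],[546.7,-22.9,4.0],[-179.99,.05,-6.42]),
([-0.83,0.66,0.89,1.96,-0.68,0.86,-1.4],[526.7,57.6,155.3],[-179.85,-.19,-14.77])]
rz=lambda a:R.from_euler('z',a); ry=lambda a:R.from_euler('y',a)
def fk(q,p,s):
    b0,h,L1,L2,Lt,a0,a1,a2,g=p
    x=np.array([0,0,h]);M=rz(s[0]*q[0]+b0)
    x=x+M.apply([a0,0,0]);M=M*ry(q[1])*rz(s[1]*q[2]);x=x+M.apply([a1,0,L1])
    M=M*ry(q[3])*rz(s[2]*q[4]);x=x+M.apply([a2,0,L2])
    M=M*ry(q[5])*rz(s[3]*q[6]+g);x=x+M.apply([0,0,Lt]);return x,M
def err(p,s):
    e=[]
    for q,x,o in O:
        X,M=fk(q,p,s);e+=list((X*1e3-x)/5);e+=list(np.degrees((M.inv()*R.from_euler('xyz',o,degrees=True)).as_rotvec())/1)
    return np.array(e)
if __name__=="__main__":
    import itertools
    best=None
    for s in itertools.product([1,-1],repeat=4):
        for b0 in(2.64,-.5):
          for g in(0,1.57,3.14,-1.57):
            r=least_squares(err,[b0,.3,.4,.4,.2,0,0,0,g],args=(s,))
            if best is None or r.cost<best[0]: best=(r.cost,s,r.x)
    print(best,err(best[2],best[1]).round(1))
    np.save("fk.npy",np.r_[best[2],best[1]])
E
python3 fk.py
```

```text
(np.float64(8.858537691726555), (-1, -1, -1, -1), array([-0.10206062, -0.28185001,  0.5082663 ,  0.38765193, -0.28618508,
        0.01077061,  0.02741902, -0.0092002 ,  1.46822895])) [ 0.8 -0.7  1.1 -0.  -0.   0.  -0.2  1.9  0.6 -0.5  0.1 -0.1 -0.5  0.7
  0.7  0.3 -0.1 -0.5  0.2 -0.8 -0.5 -0.2  0.2  0.  -0.4  0.4 -0.2 -0.
  0.1  0.2  0.7  1.3  0.6 -0.2 -0.1  0.5 -0.1 -0.7 -0.  -0.   0.  -0.5
 -0.4 -0.6 -0.7 -0.1  0.2  0.5 -0.7 -0.5 -1.5  0.2  0.6 -0.2]
```

```bash
cat > ik.py <<'E'
from fk import *
d=np.load("fk.npy");P=d[:9];S=d[9:]
lo=np.array([-2.91,-.3,-1.5,.17,-1.26,.16,-2.52]);hi=np.array([2.91,2.13,1.42,2.43,4.41,1.93,2.52])
def ik(x,M,q0,w=.02):
    f=lambda q:np.r_[(fk(q,P,S)[0]-x)*100,(fk(q,P,S)[1].inv()*M).as_rotvec()*20,w*(q-q0)]
    r=least_squares(f,np.clip(q0,lo+.01,hi-.01),bounds=(lo,hi));e=f(r.x);return r.x,np.linalg.norm(e[:3])*10,np.degrees(np.linalg.norm(e[3:6])/20)
def pose(phi,tilt,sl,half):
    # basket yaw phi, tilt>0 spout down; sleeve centre sl -> TCP pose
    B=rz(np.radians(phi))*ry(-np.radians(tilt))
    M=B*rz(np.radians(90+180*half))*R.from_euler('x',np.pi)
    return np.array(sl)+M.apply([0,0,.019]),M
def path(q,wps):
    for w in wps:
        x,M=w; q,e,a=ik(x,M,q,.05); m=np.min(np.r_[q-lo,hi-q]); print("   ",q.round(2),"err",round(e,1),round(a,1),"margin",round(m,2))
    return q
if __name__=="__main__":
    q=np.array([-0.83,0.66,0.89,1.96,-0.68,0.86,-1.4])
    for half in(0,1):
        for phi in(83,53,23,-7,-97,-67):
            print(half,phi)
            a=[pose(23,0,[.515,.296,.15],half),pose(23,0,[.515,.296,.082],half),pose(23,0,[.515,.296,.17],half)]
            c=np.cos(np.radians(phi));s=np.sin(np.radians(phi));
            tgt=np.array([.662,-.036,.19])
            for t in(0,20,45): a.append(pose(phi,t,tgt,half))
            path(q,a)
E
python3 ik.py
```

```text
0 83
    [-0.82  0.62  0.28  1.78 -0.23  0.77 -0.02] err 0.0 0.0 margin 0.61
    [-0.79  0.72  0.24  1.81 -0.27  0.64  0.01] err 0.0 0.0 margin 0.48
    [-0.82  0.59  0.29  1.77 -0.22  0.81 -0.03] err 0.0 0.0 margin 0.65
    [-0.07  0.66  0.04  1.54 -0.03  0.95  1.42] err 0.0 0.0 margin 0.79
    [-0.11  0.67 -0.16  1.47 -0.29  0.94  1.38] err 0.0 0.0 margin 0.78
    [-0.15  0.69 -0.38  1.26 -0.58  0.94  1.31] err 0.0 0.0 margin 0.68
0 53
    [-0.82  0.62  0.28  1.78 -0.23  0.77 -0.02] err 0.0 0.0 margin 0.61
    [-0.79  0.72  0.24  1.81 -0.27  0.64  0.01] err 0.0 0.0 margin 0.48
    [-0.82  0.59  0.29  1.77 -0.22  0.81 -0.03] err 0.0 0.0 margin 0.65
    [-0.15  0.66  0.16  1.54 -0.12  0.95  0.97] err 0.0 0.0 margin 0.79
    [-0.17  0.75 -0.    1.29 -0.34  0.89  0.94] err 0.0 0.0 margin 0.73
    [-0.22  0.88 -0.16  0.84 -0.51  0.88  0.86] err 0.0 0.0 margin 0.67
0 23
    [-0.82  0.62  0.28  1.78 -0.23  0.77 -0.02] err 0.0 0.0 margin 0.61
    [-0.79  0.72  0.24  1.81 -0.27  0.64  0.01] err 0.0 0.0 margin 0.48
    [-0.82  0.59  0.29  1.77 -0.22  0.81 -0.03] err 0.0 0.0 margin 0.65
    [
[... 3439 characters left out ...]
.03  1.23 -2.52] err 0.0 0.0 margin 0.0
    [-0.62  1.16  1.42  1.9  -0.99  1.21 -2.52] err 124.0 69.3 margin 0.0
    [-0.5   1.16  1.42  1.78 -1.02  1.02 -2.52] err 128.9 67.4 margin 0.0
    [-0.37  1.13  1.42  1.58 -1.05  0.8  -2.52] err 138.0 66.0 margin 0.0
1 -67
    [-1.34  1.    1.23  1.76 -1.03  1.18 -2.52] err 0.0 0.0 margin 0.0
    [-1.31  1.09  1.15  1.79 -1.14  1.1  -2.46] err 0.0 0.0 margin 0.06
    [-1.35  1.01  1.28  1.75 -1.03  1.23 -2.52] err 0.0 0.0 margin 0.0
    [-0.66  1.13  1.42  1.79 -0.96  1.29 -2.52] err 75.7 46.8 margin 0.0
    [-0.54  1.16  1.42  1.63 -1.04  1.12 -2.52] err 81.3 47.3 margin 0.0
    [-0.4   1.15  1.42  1.39 -1.1   0.92 -2.52] err 95.7 49.3 margin 0.0
```

```bash
python3 to.py '[[515,296,160,180,0,113]]'; python3 -m creep '[{"rx":0,"ry":0,"rz":-8.5,"tx":-10,"ty":-30,"tz":-2,"hand":-0.4},{"rx":0,"ry":0,"rz":-17,"tx":-20,"ty":-60,"tz":-4,"hand":-0.4},{"rx":0,"ry":0,"rz":-25.5,"tx":-30,"ty":-90,"tz":-4,"hand":-0.4},{"rx":0,"ry":0,"rz":-34,"tx":-40,"ty":-120,"tz":-4,"hand":-0.4},{"rx":0,"ry":0,"rz":-42.5,"tx":-50,"ty":-150,"tz":-4,"hand":-0.4},{"rx":0,"ry":0,"rz":-51,"tx":-60,"ty":-185,"tz":-4,"hand":-0.4},{"rx":0,"ry":0,"rz":-59.5,"tx":-66,"ty":-210,"tz":-4,"hand":-0.4},{"rx":0,"ry":0,"rz":-68,"tx":-71,"ty":-225,"tz":-4,"hand":-0.4}]' && python3 to.py '[[515,296,160,180,0,113]]'
```

```text
clock 9.5 pos [526.7  57.6 155.3] rpy [-179.85   -0.19  -14.77] q [-0.83  0.66  0.89  1.96 -0.68  0.86 -1.4 ] F [ 2.   1.7 -1.5] w 0.0601
t [ -72.1 -227.5   -4.3] r [   0.13   -0.27 -127.77] n 4.8 14.9
clock: 10.3
position: [0.5137, 0.2971, 0.1557]
tool_rot: [3.141, -0.001, 0.943]
force: [-0.8, -0.7, -0.6]
grip_width: 0.0599
clock 10.3 pos [513.7 297.1 155.7] rpy [ 1.7998e+02 -3.0000e-02  5.4030e+01] q [-1.01  0.64  0.58  1.78 -0.44  0.86 -0.86] F [-0.8 -0.7 -0.6] w 0.0599
t [-0.2  1.7 -4.3] r [ 3.000e-02 -2.000e-02 -5.897e+01] n 0.1 6.9
```

```bash
python3 - <<'E'
from h import *
fs=viewer.grab_frame("side");ft=viewer.grab_frame("top")
c=lambda f,x0,y0,x1,y1,k:cv2.resize(f["pixels"][y0:y1,x0:x1],None,fx=k,fy=k,interpolation=cv2.INTER_CUBIC)
cv2.imwrite("pics/t1s.png",c(fs,320,190,450,285,6));cv2.imwrite("pics/t1t.png",c(ft,285,100,425,220,5.6))
E
```

```text
(no output)
```

View pics/t1s.png

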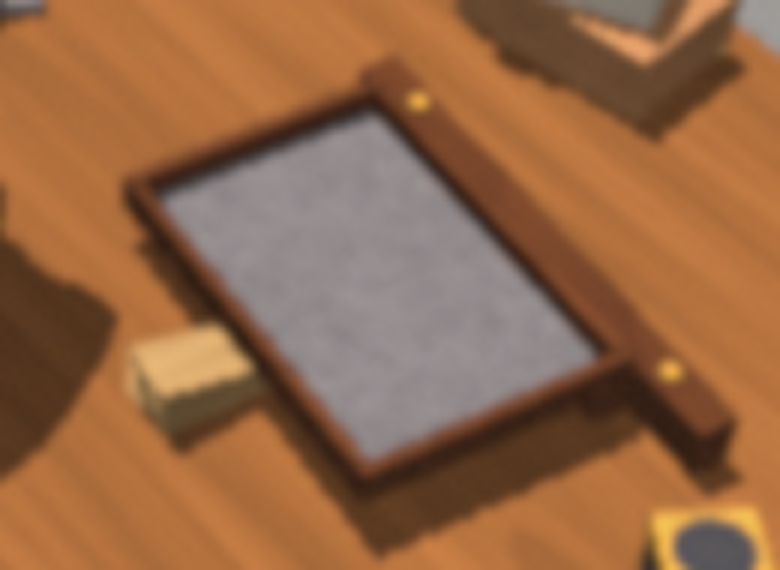

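View pics/t1t.png

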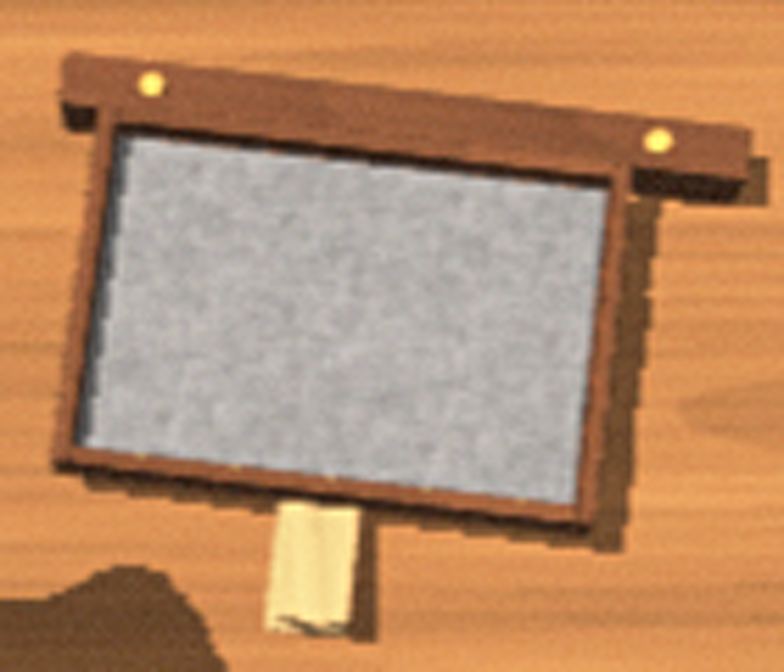

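```bash
cat > t.py <<'E'
from h import *
from scipy.optimize import least_squares
fs=viewer.grab_frame("side");ft=viewer.grab_frame("top")
z=lambda p,off,k:[(p[0]+.5)/k-.5+off[0],(p[1]+.5)/k-.5+off[1]]
T=lambda *p:np.array([z(a,(285,100),5.6) for a in p]);S=lambda *p:np.array([z(a,(320,190),6) for a in p])
tm=np.array([[-80,115,22],[-80,-115,22],[80,-115,22]])/1e3
ut=T((57,458),(590,515),(628,165));us=S((127,183),(365,466),(633,352))
def P(q,m):return R.from_euler('zyx',[q[3],-q[4],0]).apply(m)+q[:3]
f=lambda q:np.r_[(proj(ft,P(q,tm))-ut).ravel(),(proj(fs,P(q,tm))-us).ravel()]
r=least_squares(f,[.66,-.036,.022,-.11,0]);q=r.x;print(q,np.degrees(q[4]),f(q).round(1))
cov=np.linalg.inv(r.jac.T@r.jac)*.5**2;print("sd",np.sqrt(np.diag(cov)))
print("front",P(q,np.array([[-.08,0,0]])),"rear",P(q,np.array([[.08,0,0]])))
print("wedge heel",onz(ft,T((307,629)),.034),"heel side",onz(fs,S((128,358),(172,408)),.034))
# front/rear z via triangulation of visible corners
for i in range(3): print(tri(ft,[ut[i]],fs,[us[i]]))
E
python3 t.py
```

```text
[ 0.66073106 -0.03479039  0.01544157 -0.11406353 -0.03487915] -1.9984278186008648 [-1.5  0.3  0.5  0.7 -0.2 -0.6 -0.5 -1.4  0.8  1.1  0.9  0.9]
sd [0.00094378 0.00061614 0.00162997 0.00469362 0.01545599]
front [[ 0.58129926 -0.02568509  0.01821321]] rear [[ 0.74016286 -0.0438957   0.01266993]]
wedge heel [[ 0.5234502  -0.02033057  0.034     ]] heel side [[ 0.5230254  -0.01085052  0.034     ]
 [ 0.52090948 -0.04923799  0.034     ]]
(array([0.59616374, 0.08573755, 0.03564564]), np.float64(0.0017142646458682108))
(array([ 0.56880282, -0.13776518,  0.04405638]), np.float64(0.0022643029305262348))
(array([ 0.72363587, -0.15752164,  0.04140387]), np.float64(0.0005031651464335557))
```

```bash
cat > e.py <<'E'
from h import *
from scipy.optimize import least_squares
fs=viewer.grab_frame("side");ft=viewer.grab_frame("top")
def P(q,m):return R.from_euler('zyx',[q[3],-q[4],q[5] if len(q)>5 else 0]).apply(m)+q[:3]
# initial pose: rear lower edge (0.7377,-.0449,.022), yaw -.1126, pitch .0876
p0=.0876
rear=np.array([.7377,-.0449,.022]);q0=np.r_[0,0,0,-.1126,p0];q0[:3]=rear-P(q0,np.array([.08,0,0]))
felt=np.array([[x,y,7] for x in(-68,-30,0,30,68) for y in(-100,-50,0,50,100)])/1e3
hull=np.array([[-66,-102,7],[-66,102,7],[66,102,7],[66,-102,7]])/1e3
obs=[]
for n,f in(("top",ft),("side",fs)):
    a=cv2.cvtColor(cv2.imread(f"pics/{n}0.png"),6).astype(np.float32);b=cv2.cvtColor(f["pixels"],6).astype(np.float32)
    outer=np.array([[-86,-121,22],[-86,121,22],[80,121,22],[80,-121,22]])/1e3
    m=np.zeros(a.shape,np.uint8);cv2.fillPoly(m,[proj(f,P(q0,outer)).astype(np.int32)],255)
    m2=np.zeros(a.shape,np.uint8);cv2.fillPoly(m2,[proj(f,P(q0,hull)).astype(np.int32)],255)
    for mm,nm in((m2,"felt"),(m,"all")):
        H=np.eye(3,dtype=np.float32)
        try:
            cc,H=cv2.findTransformECC(a,b,H,cv2.MOTION_HOMOGRAPHY,(3,300,1e-7),mm,3);u=proj(f,P(q0,felt));v=cv2.perspectiveTransform(u.reshape(-1,1,2),H.astype(float)).reshape(-1,2)
            print(n,nm,round(cc,4),"mean shift front",(v-u)[:5].mean(0),"rear",(v-u)[-5:].mean(0))
            if nm=="all":obs.append((f,v))
        except Exception as e: print(n,nm,e)
w=lambda q:np.concatenate([(proj(f,P(q,felt))-v).ravel() for f,v in obs])
for reg in(0,1):
    g=lambda q:np.r_[w(q),reg*np.array([(P(q,np.array([.08,0,0]))[2]-.022)/.0005*3])]
    r=least_squares(g,np.r_[q0,0]);q=r.x;print("pose",q.round(4),"rms",np.sqrt(np.mean(w(q)**2)),"front",P(q,np.array([-.08,0,0])).round(4),"rear",P(q,np.array([.08,0,0])).round(4))
E
python3 e.py
```

```text
top felt 0.2161 mean shift front [ 2.25873768 16.12898306] rear [-8.92058162 12.41641884]
top all 0.9773 mean shift front [ 0.40506129 -2.76697681] rear [ 0.41882241 -1.32612852]
side felt OpenCV(4.12.0) /io/opencv/modules/video/src/ecc.cpp:589: error: (-7:Iterations do not converge) The algorithm stopped before its convergence. The correlation is going to be minimized. Images may be uncorrelated or non-overlapped in function 'findTransformECC'

side all 0.9904 mean shift front [ 1.38591465 -3.30926621] rear [ 0.76678579 -0.21188692]
pose [ 0.661  -0.0366  0.0216 -0.1122 -0.0187  0.0099] rms 0.10011506227682027 front [ 0.5815 -0.0277  0.0232] rear [ 0.7405 -0.0456  0.0201]
pose [ 0.6608 -0.0368  0.0225 -0.1131 -0.0057  0.0074] rms 0.15013508951426258 front [ 0.5813 -0.0277  0.023 ] rear [ 0.7403 -0.0458  0.022 ]
```

```bash
python3 - <<'E'
from h import *
fs=viewer.grab_frame("side");ft=viewer.grab_frame("top")
c=lambda f,x0,y0,x1,y1,k:cv2.resize(f["pixels"][y0:y1,x0:x1],None,fx=k,fy=k,interpolation=cv2.INTER_NEAREST)
cv2.imwrite("pics/hz.png",np.hstack([c(ft,322,180,362,220,10),c(fs,335,238,375,278,10)]))
# predicted overlays: heel top corners if grip at (.5467,-.0229) yaw -.1122; tray front rim top line
y=-.1122;d=np.array([np.cos(y),np.sin(y),0]);n=np.array([-d[1],d[0],0]);g=np.array([.5467,-.0229,0])
for f,o in((ft,(322,180)),(fs,(335,238))):
    for z,s in((.0338,1),(.0338,-1),(0,1),(0,-1)): print("heel",z,s,((proj(f,g-.02*d+n*.017*s+[0,0,z])[0]-o+.5)*10).round())
    fr=np.array([.5814,-.0277,0])
    for z in(.044,.022): print("front",z,[((proj(f,fr+n*s+[0,0,z])[0]-o+.5)*10).round() for s in(.03,-.03)])
E
```

```text
heel 0.0338 1 [109. 302.]
heel 0.0338 -1 [252. 318.]
heel 0 1 [108. 331.]
heel 0 -1 [248. 346.]
front 0.044 [array([84., 59.]), array([338.,  87.])]
front 0.022 [array([84., 83.]), array([333., 110.])]
heel 0.0338 1 [65. 95.]
heel 0.0338 -1 [124. 171.]
heel 0 1 [ 62. 169.]
heel 0 -1 [120. 244.]
front 0.044 [array([202., -20.]), array([310., 110.])]
front 0.022 [array([199.,  29.]), array([305., 159.])]
```

View pics/hz.png

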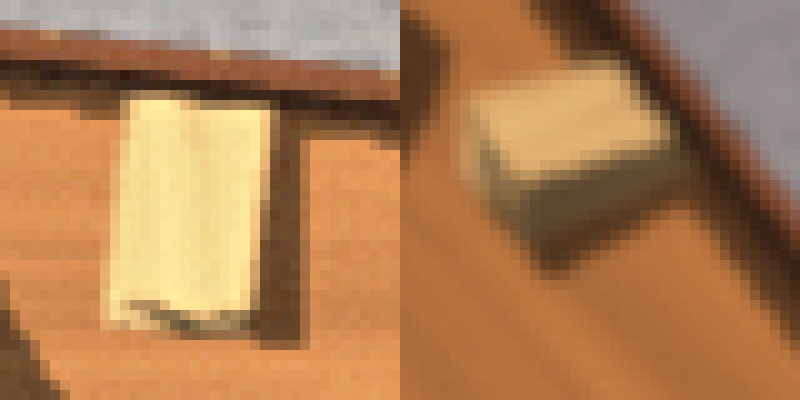

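```bash
python3 -m creep '[{"rx":0,"ry":0,"rz":-8.5,"tx":0,"ty":2,"tz":0,"hand":-0.4},{"rx":0,"ry":0,"rz":-17,"tx":0,"ty":2,"tz":0,"hand":-0.4},{"rx":0,"ry":0,"rz":-25.5,"tx":0,"ty":2,"tz":0,"hand":-0.4},{"rx":0,"ry":0,"rz":-34,"tx":0,"ty":2,"tz":0,"hand":-0.4},{"rx":0,"ry":0,"rz":-42.5,"tx":0,"ty":2,"tz":0,"hand":-0.4},{"rx":0,"ry":0,"rz":-51,"tx":0,"ty":2,"tz":0,"hand":-0.4},{"rx":0,"ry":0,"rz":-59,"tx":0,"ty":2,"tz":0,"hand":-0.4},{"rx":0,"ry":0,"rz":-59,"tx":0,"ty":2,"tz":10,"hand":-0.4}]' && python3 to.py '[[514.5,296,63,180,0,113]]'; python3 - <<'E'
from h import *
fs=viewer.grab_frame("side");ft=viewer.grab_frame("top")
c=lambda f,x0,y0,x1,y1,k:cv2.resize(f["pixels"][y0:y1,x0:x1],None,fx=k,fy=k,interpolation=cv2.INTER_CUBIC)
cv2.imwrite("pics/b1.png",np.hstack([c(fs,230,120,330,240,4),c(ft,160,160,260,280,4)]))
E
```

```text
clock: 11.5
position: [0.5164, 0.2933, 0.1458]
tool_rot: [3.14, -0.0, 1.966]
force: [0.1, 0.1, -1.0]
grip_width: 0.0598
clock 11.5 pos [516.4 293.3 145.8] rpy [ 1.7989e+02 -3.0000e-02  1.1262e+02] q [-0.82  0.59  0.29  1.78 -0.23  0.8  -0.02] F [ 0.1  0.1 -1. ] w 0.0598
t [ 3.2 -0.9 82.8] r [ 0.11 -0.03 -0.38] n 1.7 0.0
```

View pics/b1.png

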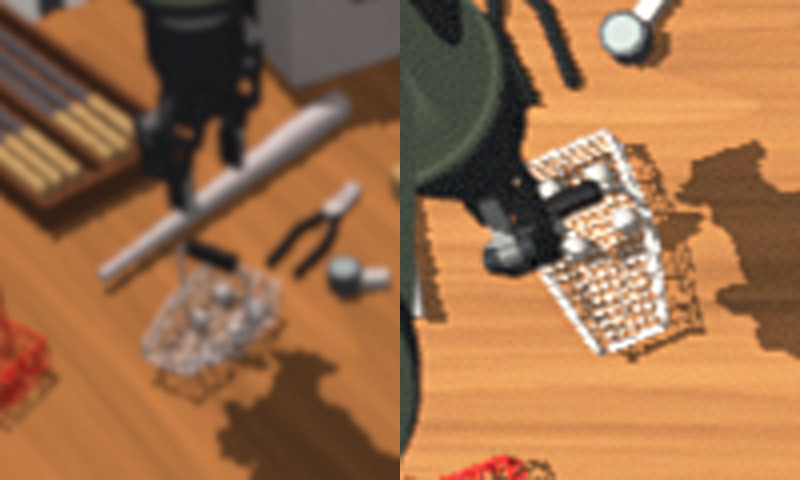

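```bash
python3 -m creep '[{"rx":0,"ry":0,"rz":0,"tx":2.5,"ty":-1,"tz":25,"hand":-0.4},{"rx":0,"ry":0,"rz":0,"tx":2.5,"ty":-1,"tz":50,"hand":-0.4},{"rx":0,"ry":0,"rz":0,"tx":2.5,"ty":-1,"tz":72,"hand":-0.4},{"rx":0,"ry":0,"rz":0,"tx":2.5,"ty":-1,"tz":83,"hand":-0.4},{"rx":0,"ry":0,"rz":0,"tx":2.5,"ty":-1,"tz":83,"hand":-0.4}]' && python3 to.py '[[514.5,296,63,180,0,113]]'; python3 - <<'E'
from h import *
fs=viewer.grab_frame("side");ft=viewer.grab_frame("top")
c=lambda f,x0,y0,x1,y1,k:cv2.resize(f["pixels"][y0:y1,x0:x1],None,fx=k,fy=k,interpolation=cv2.INTER_CUBIC)
cv2.imwrite("pics/b2.png",np.hstack([c(fs,245,140,325,230,5),c(ft,170,170,250,260,5)]))
E
```

```text
clock: 12.1
position: [0.5131, 0.2951, 0.0608]
tool_rot: [-3.139, 0.001, 1.962]
force: [0.1, -0.1, 0.4]
grip_width: 0.0596
clock 12.1 pos [513.1 295.1  60.8] rpy [-1.7986e+02  6.0000e-02  1.1244e+02] q [-0.79  0.72  0.25  1.82 -0.27  0.64  0.01] F [ 0.1 -0.1  0.4] w 0.0596
t [ 0.3  1.7 -2.2] r [-0.14  0.05 -0.56] n 0.1 0.1
```

View pics/b2.png

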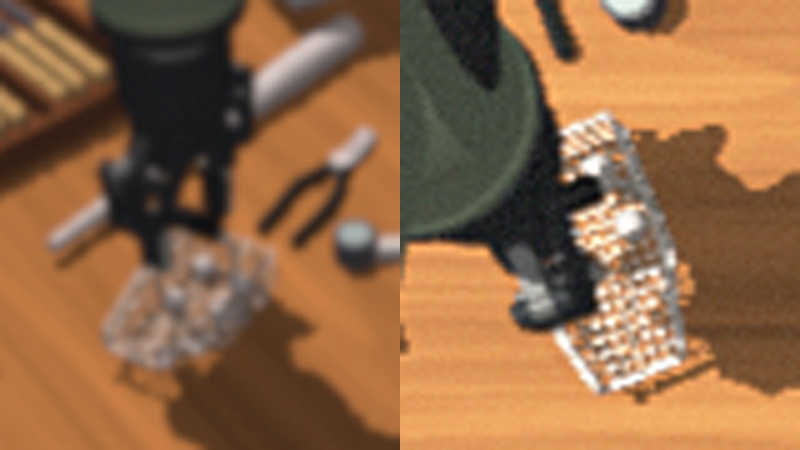

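```bash
python3 -m creep '[{"rx":0,"ry":0,"rz":-0.5,"tx":0,"ty":1.5,"tz":-2,"hand":0},{"rx":0,"ry":0,"rz":-0.5,"tx":0,"ty":1.5,"tz":-2,"hand":0.4},{"rx":0,"ry":0,"rz":-0.5,"tx":0,"ty":1.5,"tz":-2,"hand":0.6},{"rx":0,"ry":0,"rz":-0.5,"tx":0,"ty":1.5,"tz":-2,"hand":1},{"rx":0,"ry":0,"rz":-0.5,"tx":0,"ty":1.5,"tz":-2,"hand":1},{"rx":0,"ry":0,"rz":-0.5,"tx":0,"ty":1.5,"tz":-2,"hand":1},{"rx":0,"ry":0,"rz":-0.5,"tx":0,"ty":1.5,"tz":-2,"hand":1}]' 70 && python3 to.py '[[514.5,296,63,180,0,113],[514.5,296,150,180,0,113]]'
```

```text
clock: 12.9
position: [0.5154, 0.2965, 0.0647]
tool_rot: [3.141, -0.0, 1.973]
force: [-1.8, -0.3, 6.5]
grip_width: 0.0126
clock 12.9 pos [515.4 296.5  64.7] rpy [ 1.7995e+02 -2.0000e-02  1.1307e+02] q [-0.79  0.71  0.24  1.81 -0.27  0.65  0.01] F [-1.8 -0.3  6.5] w 0.0126
t [-0.1 -1.   1.7] r [ 0.05 -0.02  0.07] n 0.0 0.0
t [ -0.1  -0.9 -85.3] r [ 0.05 -0.02  0.07] n 1.7 0.0
```

```bash
python3 -m creep '[{"rx":0,"ry":0,"rz":0,"tx":0,"ty":0,"tz":-5,"hand":1},{"rx":0,"ry":0,"rz":0,"tx":0,"ty":0,"tz":-15,"hand":1},{"rx":0,"ry":0,"rz":0,"tx":0,"ty":0,"tz":-30,"hand":1},{"rx":0,"ry":0,"rz":0,"tx":0,"ty":0,"tz":-50,"hand":1},{"rx":0,"ry":0,"rz":0,"tx":0,"ty":0,"tz":-70,"hand":1},{"rx":0,"ry":0,"rz":0,"tx":0,"ty":0,"tz":-82,"hand":1},{"rx":0,"ry":0,"rz":0,"tx":0,"ty":0,"tz":-85,"hand":1},{"rx":0,"ry":0,"rz":0,"tx":0,"ty":0,"tz":-85,"hand":1}]' && python3 to.py '[[669.4,38.5,150,180,0,173.5]]'; python3 - <<'E'
from h import *
fs=viewer.grab_frame("side");ft=viewer.grab_frame("top")
c=lambda f,x0,y0,x1,y1,k:cv2.resize(f["pixels"][y0:y1,x0:x1],None,fx=k,fy=k,interpolation=cv2.INTER_CUBIC)
cv2.imwrite("pics/b3.png",np.hstack([c(fs,235,100,315,220,5),c(ft,160,160,240,280,5)]))
E
```

```text
clock: 13.7
position: [0.5151, 0.2963, 0.1494]
tool_rot: [3.141, -0.0, 1.974]
force: [0.2, -1.2, -2.1]
grip_width: 0.0128
clock 13.7 pos [515.1 296.3 149.4] rpy [ 1.7997e+02 -1.0000e-02  1.1309e+02] q [-0.82  0.59  0.29  1.77 -0.22  0.81 -0.02] F [ 0.2 -1.2 -2.1] w 0.0128
t [-297.7   40.9   -0.6] r [ 3.000e-02  0.000e+00 -6.041e+01] n 6.0 7.0
```

View pics/b3.png

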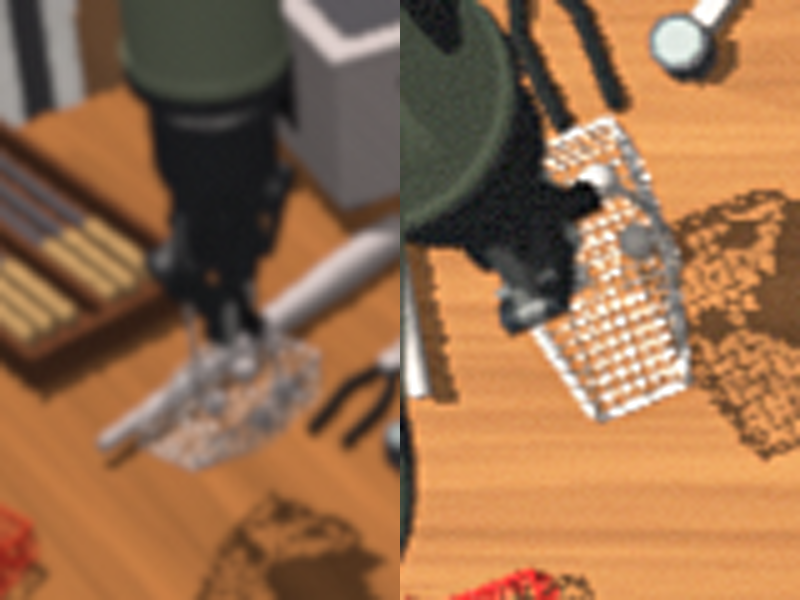

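```bash
python3 -m creep '[{"rx":0,"ry":0,"rz":-2,"tx":-6,"ty":1,"tz":0,"hand":1},{"rx":0,"ry":0,"rz":-5,"tx":-18,"ty":3,"tz":0,"hand":1},{"rx":0,"ry":0,"rz":-9,"tx":-36,"ty":5,"tz":0,"hand":1},{"rx":0,"ry":0,"rz":-14,"tx":-58,"ty":8,"tz":0,"hand":1},{"rx":0,"ry":0,"rz":-19,"tx":-80,"ty":11,"tz":0,"hand":1},{"rx":0,"ry":0,"rz":-24,"tx":-102,"ty":14,"tz":0,"hand":1},{"rx":0,"ry":0,"rz":-28,"tx":-124,"ty":17,"tz":0,"hand":1},{"rx":0,"ry":0,"rz":-32,"tx":-146,"ty":20,"tz":0,"hand":1}]' && python3 to.py '[[669.4,38.5,150,180,0,173.5]]'
```

```text
clock: 14.6
position: [0.5908, 0.1687, 0.1481]
tool_rot: [-3.14, -0.001, 2.535]
force: [0.8, 0.6, -1.7]
grip_width: 0.0126
clock 14.6 pos [590.8 168.7 148.1] rpy [-1.7993e+02 -5.0000e-02  1.4524e+02] q [-0.47  0.61  0.14  1.71 -0.11  0.84  0.68] F [ 0.8  0.6 -1.7] w 0.0126
t [-138.9  -62.2   -2. ] r [ -0.05  -0.07 -28.26] n 3.0 3.3
```

```bash
python3 -m creep '[{"rx":0,"ry":0,"rz":-4,"tx":-20,"ty":-9,"tz":0,"hand":1},{"rx":0,"ry":0,"rz":-8,"tx":-40,"ty":-18,"tz":0,"hand":1},{"rx":0,"ry":0,"rz":-12,"tx":-60,"ty":-27,"tz":0,"hand":1},{"rx":0,"ry":0,"rz":-17,"tx":-80,"ty":-36,"tz":-1,"hand":1},{"rx":0,"ry":0,"rz":-21,"tx":-100,"ty":-45,"tz":-1,"hand":1},{"rx":0,"ry":0,"rz":-25,"tx":-118,"ty":-53,"tz":-2,"hand":1},{"rx":0,"ry":0,"rz":-27.5,"tx":-131,"ty":-59,"tz":-2,"hand":1},{"rx":0,"ry":0,"rz":-28.3,"tx":-138,"ty":-62,"tz":-2,"hand":1}]' && python3 -m creep '[{"rx":0,"ry":0,"rz":0,"tx":0,"ty":0,"tz":5,"hand":1},{"rx":0,"ry":0,"rz":0,"tx":0,"ty":0,"tz":12,"hand":1},{"rx":0,"ry":0,"rz":0,"tx":0,"ty":0,"tz":18,"hand":1},{"rx":0,"ry":0,"rz":0,"tx":0,"ty":0,"tz":20,"hand":1},{"rx":0,"ry":0,"rz":0,"tx":0,"ty":0,"tz":20,"hand":1}]' && python3 to.py '[[669.4,38.5,125,180,0,173.5]]'; python3 - <<'E'
from h import *
fs=viewer.grab_frame("side");ft=viewer.grab_frame("top")
c=lambda f,x0,y0,x1,y1,k:cv2.resize(f["pixels"][y0:y1,x0:x1],None,fx=k,fy=k,interpolation=cv2.INTER_CUBIC)
cv2.imwrite("pics/b4.png",np.hstack([c(fs,310,120,450,290,2.85),c(ft,275,60,415,230,2.85)]))
E
```

```text
clock: 15.4
position: [0.6684, 0.0383, 0.15]
tool_rot: [-3.141, -0.001, 3.026]
force: [0.1, -0.6, -2.5]
grip_width: 0.0126
clock: 15.9
position: [0.6681, 0.0404, 0.1306]
tool_rot: [-3.141, -0.001, 3.026]
force: [0.5, -0.4, -1.0]
grip_width: 0.0131
clock 15.9 pos [668.1  40.4 130.6] rpy [-1.7999e+02 -4.0000e-02  1.7340e+02] q [-0.16  0.7   0.01  1.56 -0.01  0.88  1.32] F [ 0.5 -0.4 -1. ] w 0.0131
t [-1.6 -1.8  5.6] r [-0.01 -0.04 -0.1 ] n 0.1 0.0
```

View pics/b4.png

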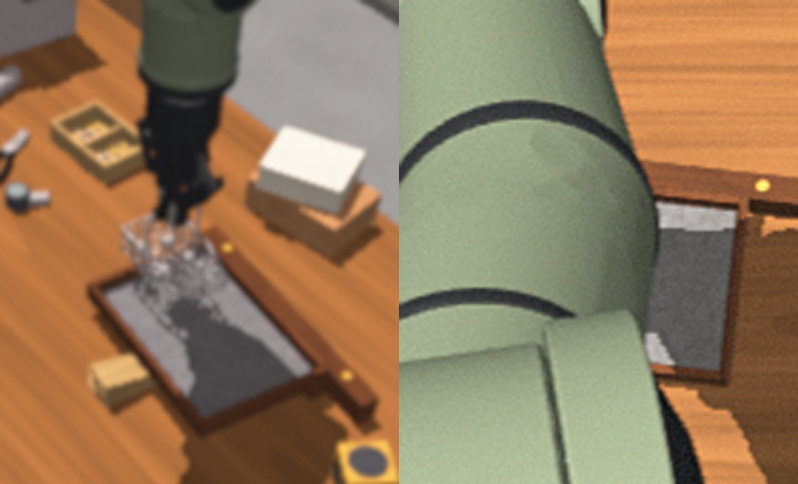

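```bash
python3 -m creep '[{"rx":-3,"ry":0,"rz":0,"tx":0,"ty":0.9,"tz":2,"hand":1},{"rx":-7,"ry":0,"rz":0,"tx":0,"ty":2.1,"tz":4,"hand":1},{"rx":-11,"ry":0,"rz":0,"tx":0,"ty":3.3,"tz":4.5,"hand":1},{"rx":-15,"ry":0,"rz":0,"tx":0,"ty":4.5,"tz":4.4,"hand":1},{"rx":-18,"ry":0,"rz":0,"tx":0,"ty":5.3,"tz":4.2,"hand":1},{"rx":-20,"ry":0,"rz":0,"tx":0,"ty":5.9,"tz":3.9,"hand":1},{"rx":-21.5,"ry":0,"rz":0,"tx":0,"ty":6.3,"tz":3.8,"hand":1},{"rx":-23,"ry":0,"rz":0,"tx":0,"ty":6.8,"tz":3.6,"hand":1}]' && python3 to.py && python3 - <<'E'
from h import *
fs=viewer.grab_frame("side")
c=lambda f,x0,y0,x1,y1,k:cv2.resize(f["pixels"][y0:y1,x0:x1],None,fx=k,fy=k,interpolation=cv2.INTER_CUBIC)
cv2.imwrite("pics/b5.png",c(fs,310,140,450,290,4))
E
```

```text
clock: 16.8
position: [0.6693, 0.0467, 0.1277]
tool_rot: [2.739, 0.0, 3.026]
force: [0.0, -0.9, -1.0]
grip_width: 0.0129
clock 16.8 pos [669.3  46.7 127.7] rpy [1.5693e+02 2.0000e-02 1.7339e+02] q [ 0.2   0.73 -0.27  1.59 -0.31  0.81  1.67] F [ 0.  -0.9 -1. ] w 0.0129
```

View pics/b5.png

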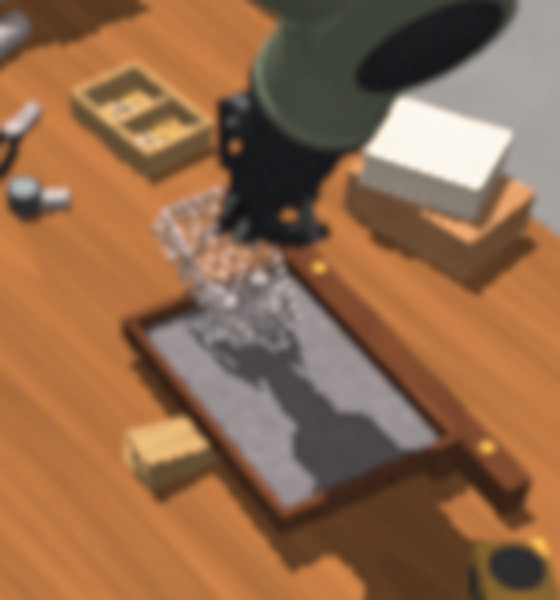

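```bash
python3 -m creep '[{"rx":-1.5,"ry":0,"rz":0,"tx":0,"ty":0.5,"tz":0,"hand":1},{"rx":-3,"ry":0,"rz":0,"tx":0,"ty":0.9,"tz":0,"hand":1},{"rx":-4.5,"ry":0,"rz":0,"tx":0,"ty":1.4,"tz":0,"hand":1},{"rx":-6,"ry":0,"rz":0,"tx":0,"ty":1.8,"tz":-0.1,"hand":1},{"rx":-7.5,"ry":0,"rz":0,"tx":0,"ty":2.3,"tz":-0.1,"hand":1},{"rx":-9,"ry":0,"rz":0,"tx":0,"ty":2.7,"tz":-0.2,"hand":1},{"rx":-10.5,"ry":0,"rz":0,"tx":0,"ty":3.2,"tz":-0.3,"hand":1},{"rx":-12,"ry":0,"rz":0,"tx":0,"ty":3.6,"tz":-0.4,"hand":1}]' && python3 to.py && python3 - <<'E'
from h import *
fs=viewer.grab_frame("side")
c=lambda f,x0,y0,x1,y1,k:cv2.resize(f["pixels"][y0:y1,x0:x1],None,fx=k,fy=k,interpolation=cv2.INTER_CUBIC)
cv2.imwrite("pics/b6.png",c(fs,310,140,450,290,4))
E
```

```text
clock: 17.65
position: [0.6696, 0.0498, 0.1293]
tool_rot: [2.529, 0.0, 3.026]
force: [-0.6, 0.5, -1.2]
grip_width: 0.0126
clock 17.65 pos [669.6  49.8 129.3] rpy [144.88   0.   173.37] q [ 0.38  0.8  -0.41  1.59 -0.44  0.83  1.85] F [-0.6  0.5 -1.2] w 0.0126
```

View pics/b6.png

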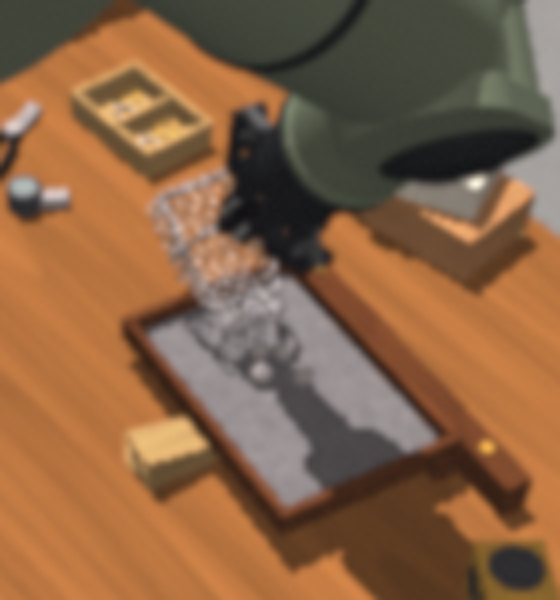

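```bash
python3 -m creep '[{"rx":-1.5,"ry":0,"rz":0,"tx":0,"ty":0.5,"tz":0,"hand":1},{"rx":-3,"ry":0,"rz":0,"tx":0,"ty":0.9,"tz":0,"hand":1},{"rx":-4.5,"ry":0,"rz":0,"tx":0,"ty":1.4,"tz":0,"hand":1},{"rx":-6,"ry":0,"rz":0,"tx":0,"ty":1.8,"tz":-0.1,"hand":1},{"rx":-7.5,"ry":0,"rz":0,"tx":0,"ty":2.3,"tz":-0.1,"hand":1},{"rx":-8.5,"ry":0,"rz":0,"tx":0,"ty":2.6,"tz":-0.2,"hand":1},{"rx":-8.5,"ry":0,"rz":0,"tx":0,"ty":2.6,"tz":-0.2,"hand":1},{"rx":-8.5,"ry":0,"rz":0,"tx":0,"ty":2.6,"tz":-0.2,"hand":1}]' && python3 to.py && python3 - <<'E'
from h import *
fs=viewer.grab_frame("side")
c=lambda f,x0,y0,x1,y1,k:cv2.resize(f["pixels"][y0:y1,x0:x1],None,fx=k,fy=k,interpolation=cv2.INTER_CUBIC)
cv2.imwrite("pics/b7.png",c(fs,310,140,450,290,4))
E
```

```text
clock: 18.5
position: [0.6698, 0.0518, 0.1309]
tool_rot: [2.382, -0.0, 3.026]
force: [-0.0, -0.1, -2.0]
grip_width: 0.0128
clock 18.5 pos [669.8  51.8 130.9] rpy [136.5   -0.   173.38] q [ 0.48  0.86 -0.5   1.58 -0.52  0.85  1.96] F [-0.  -0.1 -2. ] w 0.0128
```

View pics/b7.png

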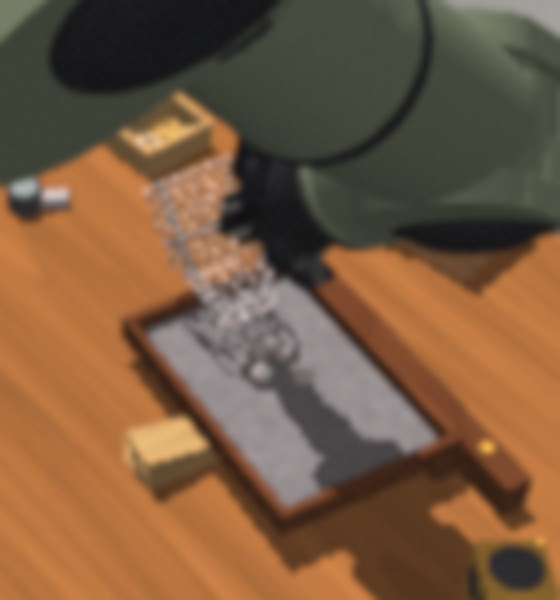

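```bash
python3 to.py '[[669.8,51.8,150,136.5,0,173.4],[669.8,60,155,136.5,0,173.4]]'; python3 - <<'E'
from h import *
ft=viewer.grab_frame("top");fs=viewer.grab_frame("side")
for n,f in(("top",ft),("side",fs)): print(n,[(round(o["score"],2),np.round(o["bbox"],1)) for o in viewer.outline_of("bead0_center",f)[:7]])
c=lambda f,x0,y0,x1,y1,k:cv2.resize(f["pixels"][y0:y1,x0:x1],None,fx=k,fy=k,interpolation=cv2.INTER_CUBIC)
cv2.imwrite("pics/b8.png",np.hstack([c(fs,340,185,400,245,6.6),c(ft,285,80,345,140,6.6)]))
E
```

```text
clock 18.55 pos [669.8  52.  131.1] rpy [1.3651e+02 1.0000e-02 1.7339e+02] q [ 0.48  0.86 -0.5   1.58 -0.52  0.85  1.96] F [-0.1 -0.2 -1.8] w 0.0131
t [  0.   12.9 -13.9] r [-0.01  0.01  0.  ] n 0.4 0.0
t [  1.   22.2 -11.9] r [-0.01  0.01  0.  ] n 0.5 0.0
top [(0.52, array([298.9, 110.1, 335.5, 124.2]))]
side []
```

View pics/b8.png

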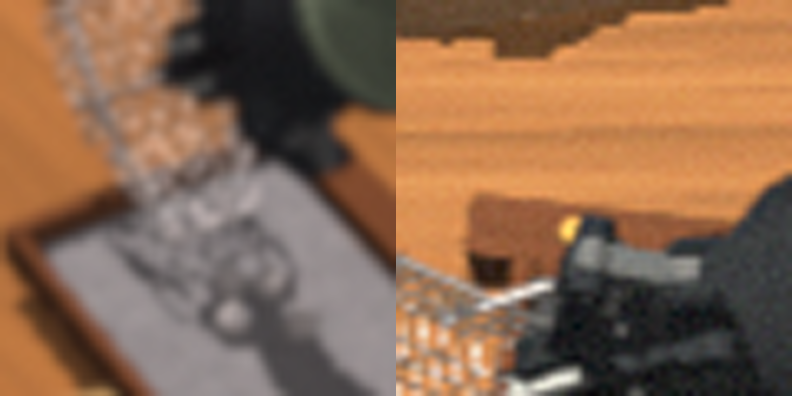

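```bash
python3 -m creep '[{"rx":0,"ry":0,"rz":0,"tx":0,"ty":2,"tz":-2,"hand":1},{"rx":0,"ry":0,"rz":0,"tx":0,"ty":6,"tz":-6,"hand":1},{"rx":0,"ry":0,"rz":0,"tx":0,"ty":10,"tz":-10,"hand":1},{"rx":0,"ry":0,"rz":0,"tx":0,"ty":13,"tz":-14,"hand":1},{"rx":0,"ry":0,"rz":0,"tx":0,"ty":13,"tz":-14,"hand":1},{"rx":0,"ry":0,"rz":0,"tx":0,"ty":13,"tz":-14,"hand":1}]' && python3 to.py && python3 - <<'E'
from h import *
fs=viewer.grab_frame("side")
c=lambda f,x0,y0,x1,y1,k:cv2.resize(f["pixels"][y0:y1,x0:x1],None,fx=k,fy=k,interpolation=cv2.INTER_CUBIC)
cv2.imwrite("pics/b9.png",c(fs,330,170,440,280,5.4))
E
```

```text
clock: 19.35
position: [0.6698, 0.0515, 0.1502]
tool_rot: [2.383, 0.0, 3.026]
force: [1.2, -0.6, -2.3]
grip_width: 0.0132
clock 19.35 pos [669.8  51.5 150.2] rpy [1.3651e+02 2.0000e-02 1.7338e+02] q [ 0.49  0.83 -0.5   1.58 -0.52  0.88  1.94] F [ 1.2 -0.6 -2.3] w 0.0132
```

View pics/b9.png

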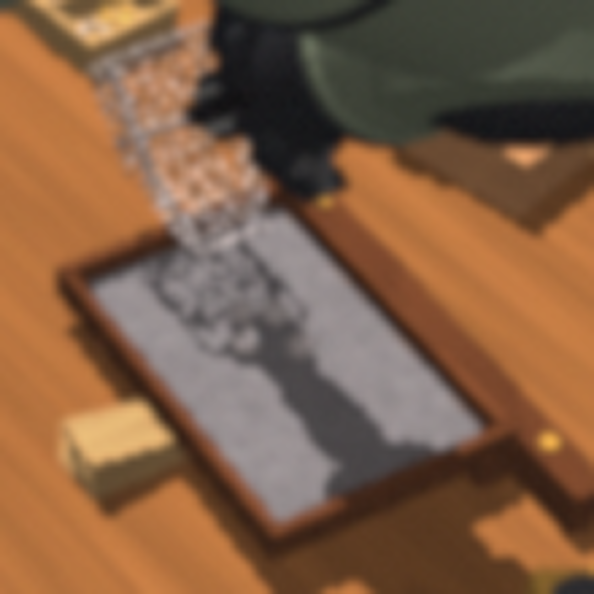

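```bash
python3 - <<'E'
from h import *
fs=viewer.grab_frame("side");ft=viewer.grab_frame("top")
c=lambda f,x0,y0,x1,y1,k:cv2.resize(f["pixels"][y0:y1,x0:x1],None,fx=k,fy=k,interpolation=cv2.INTER_CUBIC)
cv2.imwrite("pics/b10.png",np.hstack([c(fs,345,175,395,245,8),c(ft,275,90,325,160,8)]))
E
```

```text
(no output)
```

View pics/b10.png

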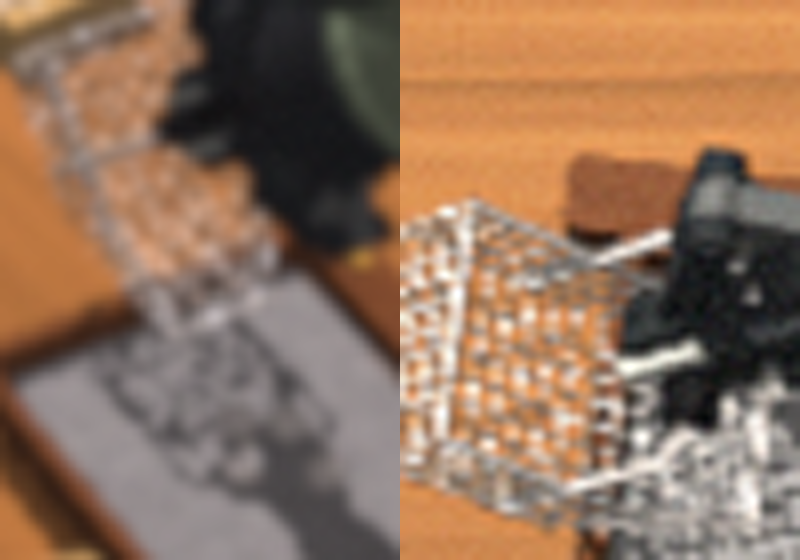

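```bash
python3 -m creep '[{"rx":0,"ry":0,"rz":0,"tx":0,"ty":6,"tz":-6,"hand":1},{"rx":0,"ry":0,"rz":0,"tx":0,"ty":14,"tz":-14,"hand":1},{"rx":0,"ry":0,"rz":0,"tx":0,"ty":24,"tz":-24,"hand":1},{"rx":0,"ry":0,"rz":0,"tx":0,"ty":34,"tz":-34,"hand":1},{"rx":0,"ry":0,"rz":0,"tx":0,"ty":41,"tz":-43,"hand":1},{"rx":0,"ry":0,"rz":0,"tx":0,"ty":41,"tz":-43,"hand":1}]' && python3 to.py && python3 - <<'E'
from h import *
fs=viewer.grab_frame("side");ft=viewer.grab_frame("top")
c=lambda f,x0,y0,x1,y1,k:cv2.resize(f["pixels"][y0:y1,x0:x1],None,fx=k,fy=k,interpolation=cv2.INTER_CUBIC)
cv2.imwrite("pics/b11.png",c(fs,330,130,440,280,4))
for n,f in(("top",ft),("side",fs)): print(n,[(round(o["score"],2),np.round(o["bbox"],1)) for o in viewer.outline_of("bead0_center",f)[:7]])
E
```

```text
clock: 20.1
position: [0.6705, 0.0515, 0.2116]
tool_rot: [2.383, 0.003, 3.026]
force: [0.0, -0.4, -1.9]
grip_width: 0.0123
clock 20.1 pos [670.5  51.5 211.6] rpy [1.3653e+02 1.6000e-01 1.7337e+02] q [ 0.48  0.75 -0.5   1.55 -0.53  0.96  1.88] F [ 0.  -0.4 -1.9] w 0.0123
top []
side []
```

View pics/b11.png

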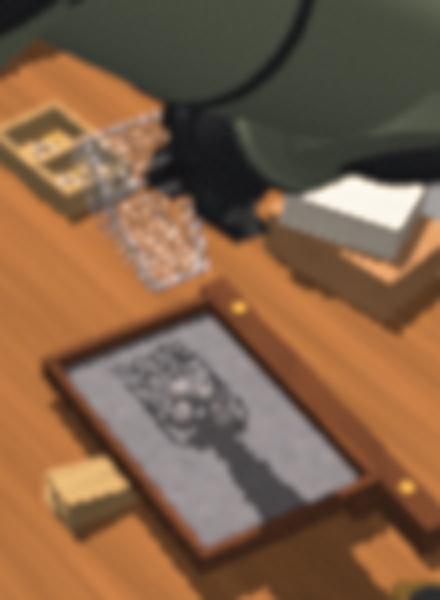

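```bash
python3 to.py '[[640,90,190,180,0,160],[590,170,180,180,0,140],[515.2,296.3,160,180,0,113]]'; python3 -m creep '[{"rx":7,"ry":0,"rz":0,"tx":0,"ty":0,"tz":0,"hand":1},{"rx":15,"ry":0,"rz":0,"tx":0,"ty":0,"tz":0,"hand":1},{"rx":23,"ry":0,"rz":0,"tx":0,"ty":0,"tz":0,"hand":1},{"rx":31,"ry":0,"rz":0,"tx":0,"ty":0,"tz":0,"hand":1},{"rx":39,"ry":0,"rz":0,"tx":0,"ty":0,"tz":0,"hand":1},{"rx":43.5,"ry":0,"rz":0,"tx":0,"ty":0,"tz":0,"hand":1}]' && python3 to.py '[[515.2,296.3,160,180,0,113]]'
```

```text
clock 20.3 pos [669.5  51.7 208.8] rpy [ 1.3650e+02 -5.0000e-02  1.7338e+02] q [ 0.48  0.75 -0.5   1.55 -0.53  0.96  1.88] F [ 0.5  0.4 -2.6] w 0.0129
t [33.7 12.2 37.5] r [43.29 -5.13 12.71] n 1.0 5.3
t [92.6 58.7 95.5] r [ 42.22 -12.71  31.73] n 2.9 6.3
t [181.4 129.7 190.5] r [ 39.29 -22.92  57.33] n 5.9 8.5
clock: 20.9
position: [0.6698, 0.0544, 0.2098]
tool_rot: [-3.137, 0.001, 3.029]
force: [-0.3, 0.3, -1.7]
grip_width: 0.0127
clock 20.9 pos [669.8  54.4 209.8] rpy [-1.7974e+02  6.0000e-02  1.7356e+02] q [-0.12  0.62 -0.08  1.48  0.06  1.04  1.24] F [-0.3  0.3 -1.7] w 0.0127
t [180.8 223.3  48.6] r [-0.2   0.19 60.56] n 5.8 7.1
```

```bash
python3 -m creep '[{"rx":0,"ry":0,"rz":6,"tx":15,"ty":18,"tz":0,"hand":1},{"rx":0,"ry":0,"rz":14,"tx":40,"ty":49,"tz":0,"hand":1},{"rx":0,"ry":0,"rz":22,"tx":66,"ty":82,"tz":10,"hand":1},{"rx":0,"ry":0,"rz":30,"tx":93,"ty":115,"tz":20,"hand":1},{"rx":0,"ry":0,"rz":38,"tx":120,"ty":148,"tz":30,"hand":1},{"rx":0,"ry":0,"rz":46,"tx":147,"ty":181,"tz":40,"hand":1},{"rx":0,"ry":0,"rz":54,"tx":170,"ty":210,"tz":48,"hand":1},{"rx":0,"ry":0,"rz":60.5,"tx":181,"ty":223,"tz":48.5,"hand":1}]' && python3 -m creep '[{"rx":0,"ry":0,"rz":0,"tx":0,"ty":0,"tz":0,"hand":1}]' && python3 to.py '[[515.4,296.5,64.7,180,0,113]]'; python3 - <<'E'
from h import *
fs=viewer.grab_frame("side");ft=viewer.grab_frame("top")
cv2.imwrite("pics/c1.png",ft["pixels"])
c=lambda f,x0,y0,x1,y1,k:cv2.resize(f["pixels"][y0:y1,x0:x1],None,fx=k,fy=k,interpolation=cv2.INTER_CUBIC)
cv2.imwrite("pics/c1z.png",np.hstack([c(ft,285,95,415,205,3),c(fs,325,190,455,300,3)]))
for n,f in(("top",ft),("side",fs)): print(n,[(round(o["score"],2),np.round(o["bbox"],1)) for o in viewer.outline_of("bead0_center",f)[:7]])
E
```

```text
clock: 21.7
position: [0.5126, 0.2974, 0.1592]
tool_rot: [-3.139, -0.001, 1.968]
force: [0.3, 0.1, -0.9]
grip_width: 0.0129
clock: 21.8
position: [0.5133, 0.2971, 0.1599]
tool_rot: [-3.14, -0.001, 1.971]
force: [0.7, 0.1, -0.9]
grip_width: 0.0129
clock 21.8 pos [513.3 297.1 159.9] rpy [-1.7989e+02 -4.0000e-02  1.1293e+02] q [-0.73  0.56  0.16  1.76 -0.11  0.83 -0.12] F [ 0.7  0.1 -0.9] w 0.0129
t [-1.4  1.9 95.2] r [-0.11 -0.04 -0.07] n 1.9 0.0
top []
side []
```

View pics/c1z.png

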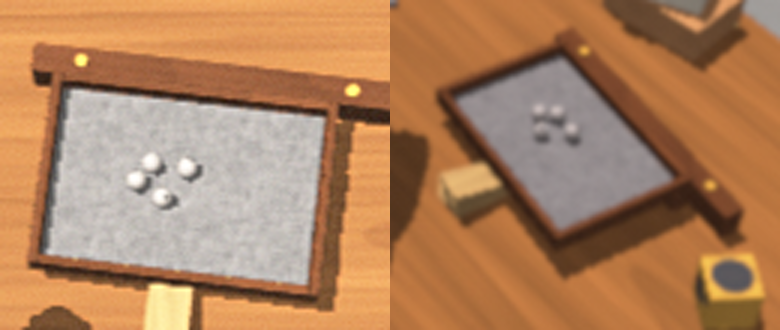

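View pics/c1.png

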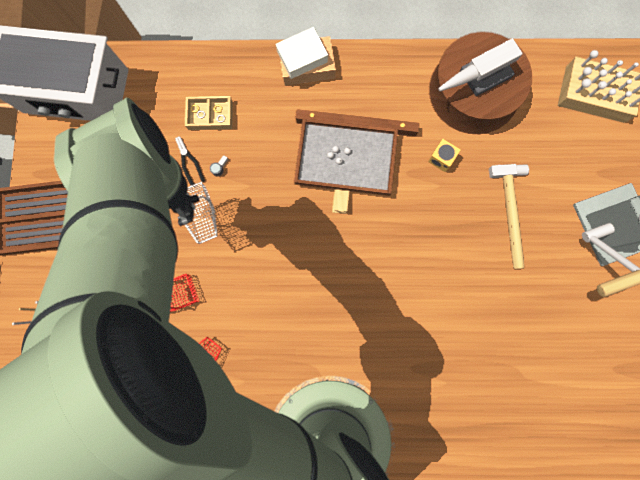

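```bash
python3 -m creep '[{"rx":0,"ry":0,"rz":0,"tx":-1,"ty":1.5,"tz":15,"hand":1},{"rx":0,"ry":0,"rz":0,"tx":-1,"ty":1.5,"tz":40,"hand":1},{"rx":0,"ry":0,"rz":0,"tx":-1,"ty":1.5,"tz":65,"hand":1},{"rx":0,"ry":0,"rz":0,"tx":-1,"ty":1.5,"tz":82,"hand":1},{"rx":0,"ry":0,"rz":0,"tx":-1,"ty":1.5,"tz":90,"hand":1},{"rx":0,"ry":0,"rz":0,"tx":-1,"ty":1.5,"tz":93,"hand":1},{"rx":0,"ry":0,"rz":0,"tx":-1,"ty":1.5,"tz":94,"hand":1},{"rx":0,"ry":0,"rz":0,"tx":-1,"ty":1.5,"tz":94,"hand":1}]' && python3 to.py '[[515.4,296.5,64.7,180,0,113]]'
```

```text
clock: 22.8
position: [0.5179, 0.2938, 0.0675]
tool_rot: [3.141, -0.0, 1.97]
force: [0.6, 0.7, -1.2]
grip_width: 0.0127
clock 22.8 pos [517.9 293.8  67.5] rpy [ 1.7995e+02 -1.0000e-02  1.1287e+02] q [-0.7   0.69  0.13  1.81 -0.13  0.65 -0.1 ] F [ 0.6  0.7 -1.2] w 0.0127
t [ 3.4 -1.3  2.8] r [ 0.05 -0.01 -0.13] n 0.1 0.0
```

```bash
python3 -m creep '[{"rx":0,"ry":0,"rz":0,"tx":2,"ty":0,"tz":1,"hand":1},{"rx":0,"ry":0,"rz":0,"tx":2,"ty":0,"tz":2,"hand":1},{"rx":0,"ry":0,"rz":0,"tx":2,"ty":0,"tz":3,"hand":1},{"rx":0,"ry":0,"rz":0,"tx":2,"ty":0,"tz":3,"hand":1}]' && python3 to.py
```

```text
clock: 23.2
position: [0.5166, 0.296, 0.0647]
tool_rot: [3.141, -0.001, 1.97]
force: [-3.5, -1.0, 12.8]
grip_width: 0.0128
clock 23.2 pos [516.6 296.   64.7] rpy [ 1.7998e+02 -3.0000e-02  1.1290e+02] q [-0.71  0.7   0.13  1.81 -0.14  0.64 -0.1 ] F [-3.5 -1.  12.8] w 0.0128
```

```bash
python3 -m creep '[{"rx":0,"ry":0,"rz":0,"tx":0,"ty":0,"tz":-0.5,"hand":1},{"rx":0,"ry":0,"rz":0,"tx":0,"ty":0,"tz":-0.5,"hand":0.5},{"rx":0,"ry":0,"rz":0,"tx":0,"ty":0,"tz":-0.5,"hand":0.2},{"rx":0,"ry":0,"rz":0,"tx":0,"ty":0,"tz":-0.5,"hand":-0.3},{"rx":0,"ry":0,"rz":0,"tx":0,"ty":0,"tz":-0.5,"hand":-0.3},{"rx":0,"ry":0,"rz":0,"tx":0,"ty":0,"tz":-15,"hand":-0.3},{"rx":0,"ry":0,"rz":0,"tx":0,"ty":0,"tz":-45,"hand":-0.3},{"rx":0,"ry":0,"rz":0,"tx":0,"ty":0,"tz":-90,"hand":-0.3}]' && python3 to.py '[[430,220,230,180,0,113]]'
```

```text
clock: 24.0
position: [0.5158, 0.295, 0.1543]
tool_rot: [-3.139, 0.001, 1.97]
force: [-0.4, -0.3, 0.7]
grip_width: 0.0556
clock 24.0 pos [515.8 295.  154.3] rpy [-1.7983e+02  4.0000e-02  1.1288e+02] q [-0.73  0.57  0.16  1.76 -0.11  0.82 -0.12] F [-0.4 -0.3  0.7] w 0.0556
t [ -35.8 -108.4  -75.4] r [-0.17  0.04 -0.12] n 2.7 0.0
```

```bash
python3 -m creep '[{"rx":0,"ry":0,"rz":0,"tx":0,"ty":0,"tz":-40,"hand":-0.3},{"rx":0,"ry":0,"rz":0,"tx":-10,"ty":-35,"tz":-75,"hand":-0.3},{"rx":0,"ry":0,"rz":0,"tx":-22,"ty":-72,"tz":-75,"hand":-0.3},{"rx":0,"ry":0,"rz":0,"tx":-35,"ty":-105,"tz":-75,"hand":-0.3},{"rx":0,"ry":0,"rz":0,"tx":-35,"ty":-105,"tz":-75,"hand":-0.3}]' && python3 to.py; python3 e.py; python3 - <<'E'
from h import *
fs=viewer.grab_frame("side");ft=viewer.grab_frame("top")
cv2.imwrite("pics/d1t.png",ft["pixels"]);cv2.imwrite("pics/d1s.png",fs["pixels"])
c=lambda f,x0,y0,x1,y1,k:cv2.resize(f["pixels"][y0:y1,x0:x1],None,fx=k,fy=k,interpolation=cv2.INTER_CUBIC)
cv2.imwrite("pics/d1.png",np.vstack([np.hstack([c(ft,165,110,265,260,2),c(ft,285,85,485,235,2)]),np.hstack([c(fs,235,140,335,290,2),c(fs,325,170,525,320,2)])]))
E
```

```text
clock: 24.5
position: [0.4313, 0.2197, 0.2304]
tool_rot: [-3.142, -0.0, 1.968]
force: [1.1, 0.1, -0.3]
grip_width: 0.0554
clock 24.5 pos [431.3 219.7 230.4] rpy [-1.8000e+02 -2.0000e-02  1.1278e+02] q [-0.74  0.3   0.18  1.97 -0.07  0.87 -0.12] F [ 1.1  0.1 -0.3] w 0.0554
top felt OpenCV(4.12.0) /io/opencv/modules/video/src/ecc.cpp:589: error: (-7:Iterations do not converge) The algorithm stopped before its convergence. The correlation is going to be minimized. Images may be uncorrelated or non-overlapped in function 'findTransformECC'

top all 0.9593 mean shift front [ 0.3953938  -2.77297051] rear [ 0.38693754 -1.34660081]
side felt OpenCV(4.12.0) /io/opencv/modules/video/src/ecc.cpp:589: error: (-7:Iterations do not converge) The algorithm stopped before its convergence. The correlation is going to be minimized. Images may be uncorrelated or non-overlapped in function 'findTransformECC'

side all 0.9775 mean shift front [ 1.38538479 -3.28786986] rear [ 0.79886737 -0.24476854]
pose [ 0.6611 -0.0366  0.0216 -0.1113 -0.0175  0.0107] rms 0.08986742946996104 front [ 0.5816 -0.0277  0.0231] rear [ 0.7406 -0.0455  0.0202]
pose [ 0.6608 -0.0367  0.0225 -0.1122 -0.0051  0.0083] rms 0.13953269611811636 front [ 0.5813 -0.0278  0.0229] rear [ 0.7403 -0.0457  0.022 ]
```

View pics/d1.png

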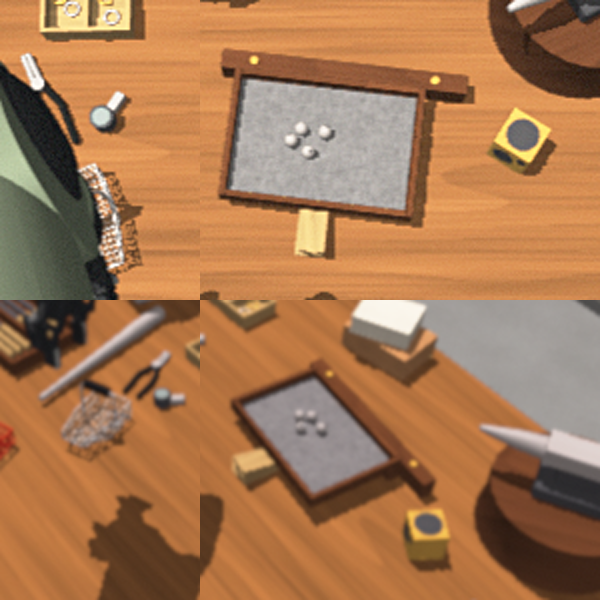

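View pics/d1s.png

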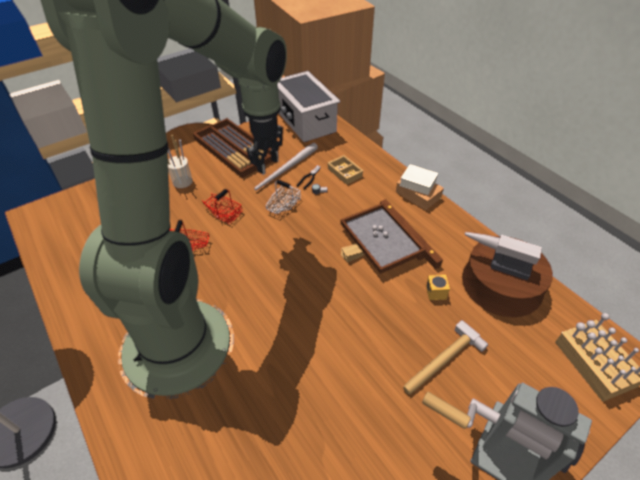

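```bash
python3 - <<'E'
from h import *
print(bot.job_done())
E
```

```text
the job is handed in; nothing more can be done
None
```

The job is done and handed in at about 25 s of the 61 s allowed: the tray is level on the wedge, the four beads are in it, and the empty basket stands on the bench.

- **Wedge:** I pushed it thin end first under the middle of the front edge, about 85–87 mm deep, which puts the front edge at about 22 mm. It stayed put when released.
- **Beads:** I took the steel basket (not the red ones) by its black grip and tipped it slowly to about 43° along the tray's length. With the lip low over the felt some beads seemed held up, so I lifted the basket while still tilted and the rest came out. The last pictures show four beads on the felt. They had not moved between two pictures about 3 s apart.
- **Basket:** It stands upright and empty where it was picked up, and the gripper is clear of everything. The other tools look untouched.

**Checks:**
- **Tray angle:** image tracking put it between 0.005 and 0.018 rad, front slightly high, while the wedge depth says level. The camera pitch is only good to about 0.01 rad.
- **Ledge:** the tray's rear edge measured within about 1 mm of it.
- **Bead detector:** it found no beads in the tray, so I counted them by eye in the pictures.
- **Force:** the highest wrist reading I saw was about 32 N, during the wedge push.

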